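Clear the fume hood after a work-up

ROBOT

A 6-joint arm with a two-finger parallel gripper is mounted at the origin on the work surface. World frame = base frame: x ahead of the robot, y to its left, z up, the work surface at z = 0. Lengths are in mm, angles in degrees, forces in N, time in s.
With the tool pointing down it reaches from about 350 to 925 mm from the base axis. Payload 6.4 kg.
Tool frame: the origin (TCP) lies at the very end of the fingers, on their centre line; the grasp point (between the pads) lies 19 mm behind it; z points along the fingers, y is the direction in which the jaws open and shut (so a half turn about z gives the same grasp; the last joint's range is limited). The gripper opens to 94 mm and grips with 3 to 60 N. Pads are 16 mm wide; open, the fingers measure 119 mm over their backs; the gripper's body (75 mm by 177 mm) begins 78 mm behind the grasp point.
Start: joints at [-85.033, 14.043, 89.255, -0, 76.702, -9.975], TCP at [167.609, -628.029, 205.455] pointing down, gripper open.
Joint ranges: [-179.41, 179.41], [-58.25, 129.5], [7.25, 145.43], [-54.29, 234.29], [11.92, 165.04], [-157.13, 157.13]. Speed limits (degrees/s): [147.25, 147.25, 180, 180, 180, 180].

INTERFACE

Orientations are given as [roll, pitch, yaw] about the fixed x, y, z axes, in that order (R = Rz(yaw) Ry(pitch) Rx(roll)).
In Python, from station import bot, optics gives the robot as it stands. The module is installed in compiled form; this text tells all that it offers.
- The arm moves only by the tool move_arm, never from a script. Its argument "plan" is a list of rows, each a list of 7 numbers: the turn, a rotation vector about the tool's x, y, z in degrees, then the shift along the tool's x, y, z in mm, then the closure in counts, from 0 (fully open) to 255 (shut). A call has 1 to 5 rows; each row shifts and turns the commanded pose from where the row before left it, along the tool's axes as they then stand; what a row does not reach is not made up. A row lasts 1/8 s, in which the tool goes at most 62.5 mm and 10.7 degrees, less where a joint would pass 70% of its speed; a pose out of reach is approached as far as the arm can. A call is refused whole if a number of a shift passes 62.5 or a number of a turn 10.7, either way. A call with a gripper value outside its range is refused whole. The fingers move at their own pace and stop on an object; "newtons" is the grip in N (left out, the last holds). Time passes only in rows, so rows that do not move let the fingers close. It gives the time, the measured TCP pose, the force and the opening at its end, in the units of the state.
- bot.observe(): the state, without advancing time (a new reading comes with each control period).
- optics.camera(name): name is "scene" or "top" or "wrist"; returns (picture, depth): 480x640x3 uint8, red, green, blue; 480x640 float32, mm along the optical axis (not along the pixel's ray), 0 where there is no reading.
- optics.camera_model(name): a dict with "fov_y" (degrees; the focal length in pixels is half the picture's height over the tangent of half this angle, whatever the lens; pixels are square), "cx", "cy" (the principal point, pixels), "cam_to_world" (4x4, takes a point from camera to world coordinates). Camera axes: x right, y up, looking along -z (the intrinsics and any distortion apply to the point x, -y, -z); pixel columns grow to the right and rows downward; lengths in mm; the calibration is good to about 2 mm. A picture is of the moment at which its call begins: read the wrist's pose just before it. camera_model takes no time and is no camera call; for the wrist camera it gives the pose at the moment of the call.
- bot.job_done(): hands the job in, once; it reports no verdict.
The state is a dict: "t": time; "qpos": joint angles; "joint_vel": joint speeds; "effort": joint torques, N m; "eef_pos": TCP position; "tool_rot": TCP orientation; "contact_force": force on the tool from outside, world axes, zero at the start; "torque": the same for the moment, N m; "width": finger opening in mm.
Only numpy, scipy, OpenCV 4.12 (cv2) and the standard library are available. Lean on these libraries where they do the work, as an engineer would, in place of code of your own. Each camera call takes 0.05 s, during which the arm holds its last target.

TASK

Clear the fume hood deck after the work-up: stand the wide capped vial in one of the large bays of the divided vial tray and the slim capped vial in one of its small bays, put the small amber bottle back in the shallow spill tray with the big one, and put the used conical flask and the beaker in the deep wash-up basin. It is glass, so set every piece down gently, standing upright on the floor of its tray, and do not drop anything or knock anything over. Leave the big bottle and the round flask on its cork ring where they are.

Things in the scene. Friction and masses are not known exactly. Their poses are not given: they have to be found in the camera images.
- wide_vial_center (a point): wide sample vial, clear glass with a white blank paper band and a black screw cap, standing upright on the deck: body 28 mm diameter, straight up to 42 mm from the foot, 61 mm high in all, cap 25 mm diameter and 14 mm high, about 35 g. This point is on its axis half-way up (30.5 mm above its foot); z is its axis.
- slim_vial_center (a point): slim sample vial, clear glass with a white blank paper band and a black screw cap, standing upright on the deck: body 17 mm diameter, straight up to 43 mm from the foot, 60 mm high in all, cap 15 mm diameter and 12 mm high, about 18 g. This point is on its axis half-way up (30 mm above its foot); z is its axis.
- small_bottle_center (a point): small reagent bottle, amber glass with a white blank label and a black screw cap, standing upright on the deck: body 39 mm diameter, straight up to 54 mm from the foot, 82 mm high in all, cap 30 mm diameter and 16 mm high, about 130 g. This point is on its axis half-way up (41 mm above its foot); z is its axis.
- flask_center (a point): 100 mL conical flask, open clear glass, upright on the deck: base 64 mm diameter, tapering to a straight neck of 26 mm diameter from 71 to 101 mm above the foot, rim 31 mm, 105 mm high in all, 65 g. This point is on its axis half-way up (52.5 mm above the foot); the middle of the neck, where to take it, is 34 mm higher. z is its axis.
- beaker_center (a point): 50 mL beaker, open clear glass, standing upright on the deck: 42 mm diameter, straight sides, 58 mm high, small spout at the rim, about 35 g. This point is on its axis half-way up (29 mm above its foot); z is its axis.
- vial_tray: Fixed divided vial tray, pale plastic, outside 95 (x) by 156 (y) mm, 15 mm high; walls, dividers and floor 3 mm thick, dividers as high as the walls. Origin: centre of its underside. Three large bays, 48 x 48 mm, centred at x = -20.5, y = -51, 0, +51 mm, for wide vials; three small bays, 38 (x) by 48 (y) mm, at x = +25.5, y = -51, 0, +51 mm, for slim vials. All empty.
- spill_tray: shallow spill tray of pale plastic, fixed, outside 110 mm along its x by 210 mm along its y, 20 mm high, walls and floor 3 mm thick, undivided with fine ribs on the floor. Origin: centre of its underside; z up. The big bottle stands in its +y half; the -y half is empty.
- basin: deep wash-up basin of grey plastic, fixed, outside 150 mm along its x by 220 mm along its y, 48 mm high, walls and floor 4 mm thick, rim 155 mm by 225 mm. Origin: centre of its underside; z up. Empty at the start; it takes the flask and the beaker side by side along its y.
- big_bottle_center (a point): big reagent bottle, amber glass with a white blank label and a black cap, standing loose in the spill tray; it is to be left there: 51 mm diameter, 108 mm high, 260 g. This point is on its axis half-way up (54 mm above its foot).
- round_flask_center (a point): 50 mL round-bottomed flask, clear glass, 51 mm ball with a 27 mm wide neck, resting loose upright on a cork ring 72 mm in diameter and 28 mm high; its top is about 106 mm above the deck. It is to be left alone. This point is the centre of the ball, about 45 mm above the deck.

How it is judged:
By the outcome, as a careful person would: the job done as asked, in the order asked, and still so for the second after the job is handed in, with the robot touching nothing.
It also fails if it takes over 136 s, if anything falls off the work surface, if the arm or the gripper's body presses on something with over 40 N, if the wrist force passes 120 N, or if a joint passes its speed limit or range.

## Working session

There is one attempt and no reset: what is moved stays moved. The work goes in short steps, Python scripts to look and compute and a tool call to move; the robot and the scene stay as the last step left them, time stands still between calls to the robot, and variables do not carry over. Pictures are saved under pics/ and viewed, and the job is handed in when it is done.

Besides the shell and the picture viewer there is one more tool, called after "Request:" as name(argument=value, ...) on one line, values as JSON. move_arm: Moves the arm, as the interface text tells. Its arguments: {"type":"object","properties":{"plan":{"type":"array"},"newtons":{"type":"number"}},"required":["plan"]}

```bash
mkdir -p pics; ls; python3 - <<'E'
from station import bot, optics
import cv2,numpy as np
print(bot.observe())
for n in ("scene","top"):
    p,d=optics.camera(n); cv2.imwrite(f"pics/{n}0.png",p[:,:,::-1]); np.save(f"{n}0.npy",d); 
    m=optics.camera_model(n); print(n,m); print((d==0).mean())
print(optics.camera_model("wrist"))
E
```

```text
pics
{'t': 0.0, 'qpos': array([-8.50327044e+01,  1.40812584e+01,  8.93225058e+01, -8.78188630e-04,
        7.67026966e+01, -9.97585401e+00]), 'joint_vel': array([-0.01339646,  0.00674165, -0.04012798, -0.06746637,  0.06039462,
       -0.04975833]), 'effort': array([-2.19260459e-03, -4.15834880e+01, -3.14604235e+01,  6.84300950e-02,
        3.32755689e-02, -1.35720516e-04]), 'eef_pos': array([ 167.5520099 , -627.4249692 ,  204.39987234]), 'tool_rot': array([-1.79895001e+02, -1.76011705e-02,  1.49433363e+01]), 'contact_force': array([ 0.25150326, -1.3597287 ,  0.27757956]), 'torque': array([0.01228816, 0.03489389, 0.0228467 ]), 'width': 94.4366117411664}
scene {'fov_y': 42.995056246880914, 'cx': 315.2359723639576, 'cy': 237.55763053449624, 'cam_to_world': array([[-6.73045099e-01, -5.34739411e-01,  5.10944281e-01,
         1.12173244e+03],
       [ 7.39583268e-01, -4.91449735e-01,  4.59884494e-01,
         6.16825140e+02],
       [ 5.18506782e-03,  6.87408846e-01,  7.26252156e-01,
         9.93582414e+02],
       [ 0.00000000e+00,  0.00000000e+00,  0.00000000e+00,
         1.00000000e+0
[... 220 characters left out ...]
-9.99927283e-01, -1.15684118e-02, -3.40588250e-03,
         2.52431387e+01],
       [-4.49492051e-03,  9.54581219e-02,  9.95423298e-01,
         1.01168700e+03],
       [ 0.00000000e+00,  0.00000000e+00,  0.00000000e+00,
         1.00000000e+00]])}
0.003955078125
{'fov_y': 68.72126630899379, 'cx': 311.8758964701577, 'cy': 241.1868115842072, 'cam_to_world': array([[ 2.57879704e-01,  9.33818270e-01,  2.47954628e-01,
         2.39307439e+02],
       [-9.66175946e-01,  2.49627541e-01,  6.47312290e-02,
        -6.08087622e+02],
       [-1.44909982e-03, -2.56260667e-01,  9.66606627e-01,
         3.84207045e+02],
       [ 0.00000000e+00,  0.00000000e+00,  0.00000000e+00,
         1.00000000e+00]])}
```

View pics/top0.png

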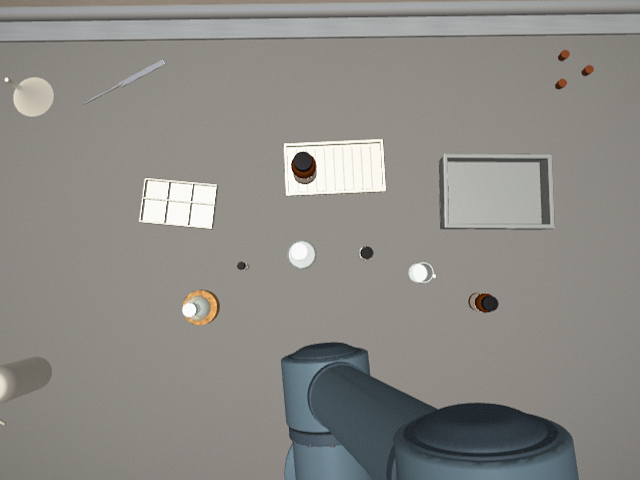

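View pics/scene0.png

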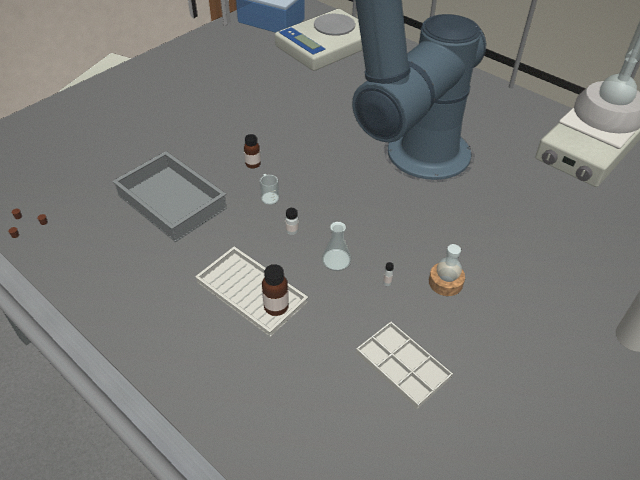

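The top view shows the slim vial at (242,266), flask at (302,254), wide vial at (366,253), beaker at (421,272) and small bottle at (487,302). The divided tray is at (178,203), spill tray at (335,167), basin at (497,191) and round flask at (200,308). The scene view agrees. Next I'll measure them.

```bash
cat > h.py <<'E'
import numpy as np,cv2
from station import bot,optics
def K(m):
    return 240/np.tan(np.radians(m["fov_y"])/2)
def ray(m,u,v):
    f=K(m); T=np.array(m["cam_to_world"]); d=np.stack([(np.asarray(u,float)-m["cx"])/f,-(np.asarray(v,float)-m["cy"])/f,-np.ones_like(np.asarray(u,float))],-1)
    return T[:3,3], d@T[:3,:3].T
def plane(m,u,v,z):
    o,d=ray(m,u,v); s=(z-o[2])/d[...,2]; return o+d*s[...,None]
def cloud(m,dep):
    v,u=np.mgrid[0:480,0:640]; o,d=ray(m,u,v); return o+d*dep[...,None]
def proj(m,p):
    T=np.linalg.inv(m["cam_to_world"]); q=T[:3,:3]@np.asarray(p,float)+T[:3,3]; f=K(m)
    return m["cx"]+f*q[0]/-q[2], m["cy"]-f*q[1]/-q[2]
E
python3 - <<'E'
from h import *
for n in ("top","scene"):
    m=optics.camera_model(n); im=cv2.imread(f"pics/{n}0.png"); dep=np.load(f"{n}0.npy"); P=cloud(m,dep)
    fl=P[...,2]; print(n,"deck z sample",np.median(fl[320:340,240:280]) if n=="top" else np.median(fl[400:450,280:340]))
    # black caps
    g=im.max(2); mask=(g<45).astype(np.uint8)
    k,l,s,c=cv2.connectedComponentsWithStats(mask)
    for i in range(1,k):
        if 15<s[i,4]<1500:
            mm=l==i; q=P[mm]; print(n,"dark",c[i].round(1),s[i],"z",np.percentile(q[:,2],[5,50,90]).round(0),"xy",np.median(q,0).round(1))
E
```

```text
top deck z sample -0.44933306022733177
top dark [304.4 168.3] [295 163  18   9  42] z [101. 109. 112.] xy [604.1  52.8 108.9]
top dark [489. 303.] [481 296  17  15 183] z [72. 81. 84.] xy [ 340.5 -299.1   81.4]
top dark [489.4 405.8] [483 404  14   8  20] z [662. 667. 678.] xy [298.8 -92.  667. ]
top dark [501.3 407. ] [495 405  12   6  21] z [667. 674. 680.] xy [299.3 -97.9 673.6]
top dark [430.4 415.4] [414 406  41  22  98] z [643. 665. 671.] xy [291.9 -49.8 664.7]
top dark [525.7 414.4] [506 407  38  16  85] z [667. 680. 688.] xy [ 297.  -110.8  680.2]
top dark [482.1 418.6] [478 416   8   6  16] z [690. 694. 700.] xy [297.6 -77.8 694.3]
top dark [538.3 440.6] [504 421  54  34 220] z [685. 715. 725.] xy [ 289.4 -108.   715.1]
top dark [438.3 450.2] [433 448  11   5  19] z [708. 711. 714.] xy [283.9 -44.6 711.1]
top dark [448.9 452.1] [445 451   9   3  17] z [713. 715. 718.] xy [284.3 -50.  715.1]
top dark [475.7 454.3] [459 453  34   3  60] z [720. 723. 725.] xy [285.5 -63.7 723.4]
top dark [497.8 453.8] [494 453   9   3  18] z [724. 726. 727.] xy [286.6 -75.4 725.6]
scene deck z sample 1.1804967050780988
scene dark [193.8   8.1] [192   0   5  18  50] z [207. 232. 251.] xy [ 180.4 -673.   231.9]
scene dark [412.3  22.4] [404  16  18  13 120] z [51. 62. 69.] xy [-436.8 -379.4   61.8]
scene dark [499.2  57.8] [484  49  31  18 215] z [50. 60. 70.] xy [-437.5  -64.4   60.3]
scene dark [550.1  78.4] [518  63  66  31 486] z [50. 61. 70.] xy [-436.4   97.6   61.3]
scene dark [250.4 140.1] [245 135  12  11 113] z [70. 81. 85.] xy [ 344.7 -296.9   81.5]
scene dark [568.4 161.1] [563 157  12   9  59] z [41. 50. 56.] xy [-147.5  299.2   49.8]
scene dark [291.  213.2] [286 208  11  11  98] z [51. 60. 63.] xy [446.3 -63.1  60.3]
scene dark [389.  266.4] [386 263   7   8  44] z [54. 60. 63.] xy [423.3 188.6  59.5]
scene dark [273.6 275. ] [265 265  18  21 257] z [ 96. 111. 114.] xy [624.9  64.5 110.7]
```

```bash
python3 - <<'E'
from h import *
objs=dict(wide=(443,-61,61,12.5),slim=(420,188,60,7.5),small=(341,-299,82,15),flask=(440,70,105,15),beaker=(405,-180,58,21),big=(612,58,108,18),round=(335,255,106,13))
for n in ("top","scene"):
    m=optics.camera_model(n); dep=np.load(f"{n}0.npy"); P=cloud(m,dep); ok=(dep>0)
    for k,(x,y,h,r) in objs.items():
        s=ok&(np.hypot(P[...,0]-x,P[...,1]-y)<45)&(abs(P[...,2]-h)<5)
        q=P[s]
        if len(q)<5: print(n,k,len(q)); continue
        (cx,cy),rr=cv2.minEnclosingCircle(q[:,:2].astype(np.float32))
        print(n,k,len(q),"mean",q.mean(0).round(1),"circ",round(cx,1),round(cy,1),round(rr,1),'r exp',r)
m=optics.camera_model("top")
im=cv2.imread("pics/top0.png"); g=im[...,:].astype(int)
# trays: pale -> rim plane
dep=np.load("top0.npy");P=cloud(m,dep)
for k,(u0,u1,v0,v1),z in (("vial",(125,232,165,240),15),("spill",(270,400,125,210),20),("basin",(425,570,140,240),48)):
    s=np.zeros((480,640),bool); s[v0:v1,u0:u1]=1
    s&=(P[...,2]>z-5)&(P[...,2]<z+5)
    q=P[s][:,:2].astype(np.float32); r=cv2.minAreaRect(q); print(k,len(q),r, P[s][:,2].mean())
E
```

```text
top wide 122 mean [442.5 -65.9  60.5] circ 442.3 -66.7 12.8 r exp 12.5
top slim 44 mean [419.  186.9  59.1] circ 419.4 187.4 7.6 r exp 7.5
top small 195 mean [ 339.4 -301.4   81.7] circ 339.5 -301.6 15.0 r exp 15
top flask 202 mean [443.2  67.6 104.6] circ 443.3 67.7 15.4 r exp 15
top beaker 99 mean [ 400.1 -180.    57.5] circ 400.4 -180.4 23.1 r exp 21
top big 285 mean [618.4  58.9 110. ] circ 619.4 59.7 19.1 r exp 18
top round 162 mean [335.  276.1 105.7] circ 335.4 276.8 14.0 r exp 13
scene wide 86 mean [443.7 -64.1  61.2] circ 442.5 -65.5 13.6 r exp 12.5
scene slim 50 mean [421.2 188.6  60.4] circ 420.8 188.3 8.4 r exp 7.5
scene small 92 mean [ 341.2 -299.4   82.5] circ 338.8 -301.9 17.7 r exp 15
scene flask 143 mean [444.1  69.1 105.7] circ 443.4 67.7 16.8 r exp 15
scene beaker 95 mean [ 402.1 -178.7   57.2] circ 402.3 -180.3 24.6 r exp 21
scene big 216 mean [621.8  62.  110.2] circ 620.1 60.8 20.0 r exp 18
scene round 132 mean [337.1 277.8 106.3] circ 337.6 277.2 15.3 r exp 13
vial 660 ((554.9072875976562, 329.5877685546875), (157.0121307373047, 95.3630599975586), 83.980224609375) 13.941782893484202
spill 846 ((627.5240478515625, -4.559547424316406), (113.84280395507812, 212.97354125976562), 1.944979190826416) 19.9588286222438
basin 1629 ((567.749755859375, -340.44671630859375), (227.18788146972656, 155.77694702148438), 89.29185485839844) 48.17834342646376
```

```bash
python3 - <<'E'
import cv2
im=cv2.imread("pics/top0.png")
a=cv2.resize(im[130:330,130:400],None,fx=2.9,fy=2.9,interpolation=cv2.INTER_CUBIC); cv2.imwrite("pics/top0z.png",a)
im=cv2.imread("pics/scene0.png")
a=cv2.resize(im[110:410,100:480],None,fx=2,fy=2,interpolation=cv2.INTER_CUBIC); cv2.imwrite("pics/scene0z.png",a)
E
```

```text
(no output)
```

View pics/scene0z.png

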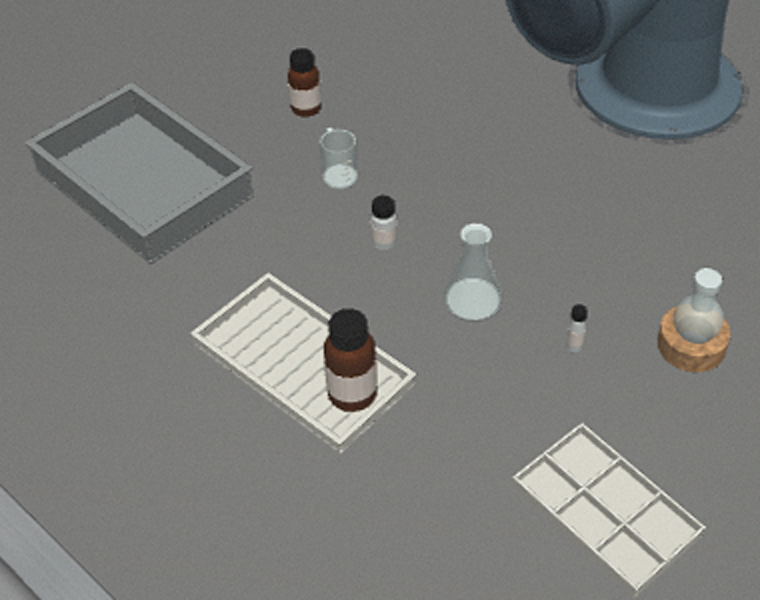

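View pics/top0z.png

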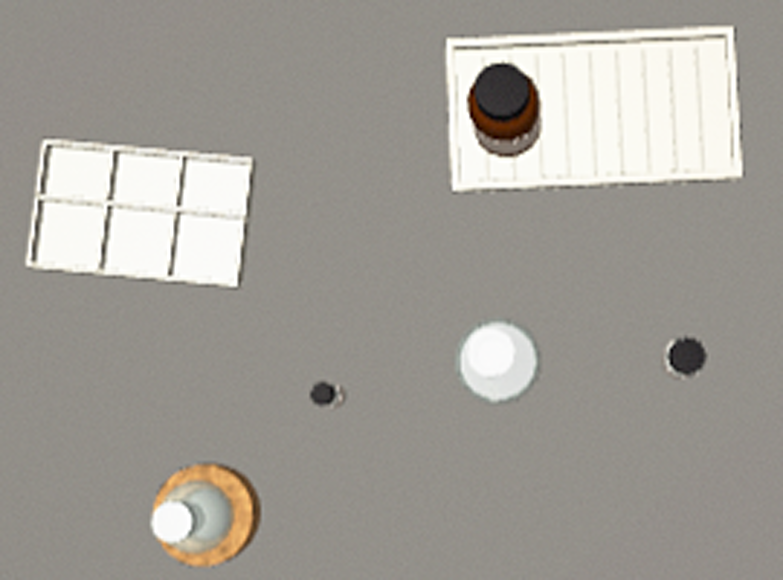

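```bash
cat > go.py <<'E'
import sys
from h import *
from scipy.spatial.transform import Rotation as Ro
s=bot.observe()
t=np.array([float(a) for a in sys.argv[1:4]]); yaw=float(sys.argv[4])
R=Ro.from_euler('xyz',s["tool_rot"],degrees=True)
G=Ro.from_euler('xyz',[180,0,yaw],degrees=True)
print("t",round(s["t"],2),"pos",s["eef_pos"].round(1),"rot",s["tool_rot"].round(1),"w",round(s["width"],1),"F",s["contact_force"].round(1),"q",s["qpos"].round(0))
print("turn",(R.inv()*G).as_rotvec(degrees=True).round(1),"shift(now)",R.inv().apply(t-s["eef_pos"]).round(1),"shift(after turn)",G.inv().apply(t-s["eef_pos"]).round(1))
E
python3 go.py 442.5 -66 130 84
```

```text
t 0.1 pos [ 167.6 -627.5  204.5] rot [-179.9   -0.    14.9] w 94.0 F [ 0.3 -0.7  0.9] q [-85.  14.  89.  -0.  77. -10.]
turn [ -0.1  -0.1 -69.1] shift(now) [ 410.4 -471.5   75.4] shift(after turn) [587.1 214.8  74.5]
```

Request:
move_arm(plan=[[0,0,-10,0,0,0,0],[0,0,-10,0,0,0,0],[0,0,-10,0,0,0,0],[0,0,-10,0,0,0,0],[0,0,-10,0,0,0,0]])

```text
t: 0.72
eef_pos: [167.6, -627.7, 204.8]
tool_rot: [-180.0, -0.1, 65.3]
contact_force: [0.2, 0.6, 0.8]
width: 94.1
```

Request:
move_arm(plan=[[0,0,-10,0,0,0,0],[0,0,-9,0,0,0,0],[0,0,0,0,0,0,0]])

```text
t: 1.1
eef_pos: [167.6, -627.7, 204.9]
tool_rot: [-180.0, -0.1, 83.8]
contact_force: [0.8, 0.3, -0.3]
width: 93.9
```

```bash
python3 go.py 442.5 -66 130 84
```

```text
t 1.1 pos [ 167.6 -627.7  204.9] rot [-1.80e+02 -1.00e-01  8.38e+01] w 93.9 F [ 0.8  0.3 -0.3] q [-85.  14.  89.   0.  77. -79.]
turn [-0.  -0.1 -0.2] shift(now) [587.9 213.   75.4] shift(after turn) [587.4 214.7  74.9]
```

Request:
move_arm(plan=[[0,0,0,50,18,0,0],[0,0,0,50,18,0,0],[0,0,0,50,18,0,0],[0,0,0,50,18,0,0],[0,0,0,50,18,0,0]])

```text
t: 1.72
eef_pos: [284.0, -387.2, 205.3]
tool_rot: [180.0, -0.0, 83.7]
contact_force: [0.4, 0.1, 0.8]
width: 93.9
```

Request:
move_arm(plan=[[0,0,0,50,18,0,0],[0,0,0,50,18,0,0],[0,0,0,50,18,0,0],[0,0,0,50,18,0,0],[0,0,0,50,18,0,0]])

```text
t: 2.35
eef_pos: [399.8, -148.2, 205.6]
tool_rot: [180.0, 0.0, 83.8]
contact_force: [0.4, -0.9, -0.2]
width: 93.9
```

Request:
move_arm(plan=[[0,0,0,45,17,0,0],[0,0,0,30,10,0,0],[0,0,0,12,5,0,0],[0,0,0,0,0,0,0]])

```text
t: 2.85
eef_pos: [440.4, -66.6, 205.3]
tool_rot: [-180.0, 0.0, 83.9]
contact_force: [0.4, 0.0, 0.1]
width: 94.2
```

```bash
python3 go.py 442.5 -66 100 84; python3 - <<'E'
from h import *
m=optics.camera_model("wrist")
p,d=optics.camera("wrist"); cv2.imwrite("pics/w1.png",p[:,:,::-1])
P=cloud(m,d); s=(d>0)&(abs(P[...,2]-61)<4)&(np.hypot(P[...,0]-442,P[...,1]+66)<30); q=P[s]
print(len(q),q.mean(0) if len(q) else 0,cv2.minEnclosingCircle(q[:,:2].astype(np.float32)) if len(q) else 0, proj(m,[442.5,-66,61]))
E
```

```text
t 2.85 pos [440.4 -66.6 205.3] rot [-180.     0.    83.9] w 94.2 F [0.4 0.  0.1] q [-23. -15. 118.  -0.  77. -17.]
turn [-0.   0.  -0.1] shift(now) [  0.9   2.1 105.3] shift(after turn) [  0.9   2.1 105.3]
548 [443.04108322 -64.16308755  61.29207115] ((442.8409423828125, -64.76505279541016), 13.114104270935059) (np.float64(314.35693116737116), np.float64(228.8791718469885))
```

View pics/w1.png

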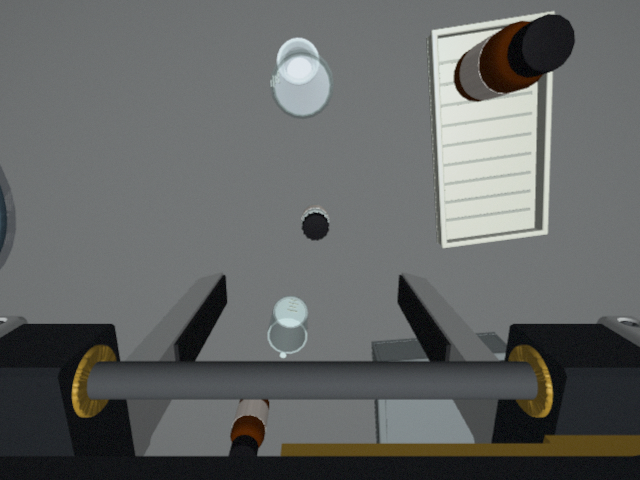

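The wrist view shows the wide vial's cap at (315,223), and it agrees with the top view within about 1 mm. The beaker's spout points down the picture, toward -y. I'll descend.

Request:
move_arm(plan=[[0,0,0,1.5,2,50,0],[0,0,0,0,0,50,0],[0,0,0,0,0,40,0],[0,0,0,0,0,25,0],[0,0,0,0,0,12,0]])

```text
t: 3.52
eef_pos: [441.4, -66.2, 27.1]
tool_rot: [-179.9, -0.0, 83.8]
contact_force: [-0.7, 0.4, 0.4]
width: 94.0
```

Request:
move_arm(plan=[[0,0,0,0,0,10,0],[0,0,0,0,0,0,0]])

```text
t: 3.78
eef_pos: [442.6, -65.7, 18.5]
tool_rot: [-180.0, 0.0, 83.9]
contact_force: [-0.8, 0.1, 0.1]
width: 94.1
```

Request:
move_arm(newtons=8, plan=[[0,0,0,0,0,0,255],[0,0,0,0,0,0,255],[0,0,0,0,0,0,255],[0,0,0,0,0,0,255],[0,0,0,0,0,0,255]])

```text
t: 4.4
eef_pos: [442.5, -65.4, 18.5]
tool_rot: [180.0, 0.0, 83.9]
contact_force: [0.4, -0.4, -1.0]
width: 47.2
```

Request:
move_arm(plan=[[0,0,0,0,0,0,255],[0,0,0,0,0,0,255],[0,0,0,0,0,0,255],[0,0,0,0,0,0,255],[0,0,0,0,0,0,255]])

```text
t: 5.03
eef_pos: [442.5, -65.4, 18.4]
tool_rot: [-180.0, -0.0, 83.9]
contact_force: [-0.6, -0.4, -1.1]
width: 27.5
```

Request:
move_arm(plan=[[0,0,0,0,0,-8,255],[0,0,0,0,0,-25,255],[0,0,0,0,0,-40,255],[0,0,0,0,0,-40,255],[0,0,0,0,0,-25,255]])

```text
t: 5.65
eef_pos: [443.3, -65.7, 159.2]
tool_rot: [179.8, 0.1, 83.9]
contact_force: [-0.2, -0.3, 0.2]
width: 27.7
```

```bash
python3 go.py 529.2 281 150 84
```

```text
t 5.65 pos [443.3 -65.7 159.2] rot [1.798e+02 1.000e-01 8.390e+01] w 27.7 F [-0.2 -0.3  0.2] q [-23. -12. 120.   0.  71. -17.]
turn [ 0.2  0.1 -0.1] shift(now) [353.8  48.9   9. ] shift(after turn) [353.8  49.2   9.2]
```

Request:
move_arm(plan=[[0,0,0,25,3.5,0,255],[0,0,0,42,6,0,255],[0,0,0,42,6,0,255],[0,0,0,42,6,0,255],[0,0,0,42,6,0,255]])

```text
t: 6.28
eef_pos: [490.4, 125.0, 157.1]
tool_rot: [180.0, -0.0, 83.9]
contact_force: [-0.2, -0.3, -0.4]
width: 27.2
```

Request:
move_arm(plan=[[0,0,0,42,6,0,255],[0,0,0,42,6,0,255],[0,0,0,40,5,0,255],[0,0,0,25,3,0,255],[0,0,0,10,1,0,255]])

```text
t: 6.9
eef_pos: [527.9, 280.6, 156.7]
tool_rot: [180.0, 0.0, 84.0]
contact_force: [-0.3, 0.0, 0.7]
width: 27.6
```

Request:
move_arm(plan=[[0,0,0,0,0,0,255],[0,0,0,0,0,0,255]])

```text
t: 7.15
eef_pos: [527.8, 278.7, 156.5]
tool_rot: [-180.0, 0.0, 83.9]
contact_force: [-0.7, 0.1, -0.8]
width: 27.4
```

```bash
python3 go.py 529.2 281 21.5 84; python3 - <<'E'
from h import *
m=optics.camera_model("wrist")
p,d=optics.camera("wrist"); cv2.imwrite("pics/w2.png",p[:,:,::-1])
P=cloud(m,d); s=(d>0)&(abs(P[...,2]-14.5)<4); s[:300]&=True
q=P[s][:,:2].astype(np.float32); q=q[np.hypot(q[:,0]-555,q[:,1]-330)<110]; print(len(q),cv2.minAreaRect(q))
print(proj(m,[529.2,281,3]))
m=optics.camera_model("scene"); p,d=optics.camera("scene"); cv2.imwrite("pics/s2.png",cv2.resize(p[180:440,280:560,::-1],None,fx=2.2,fy=2.2))
E
```

```text
t 7.15 pos [527.8 278.7 156.5] rot [-180.     0.    83.9] w 27.4 F [-0.7  0.1 -0.8] q [ 17.  10. 100.  -0.  71.  23.]
turn [-0.   0.  -0.1] shift(now) [  2.5   1.2 135. ] shift(after turn) [  2.5   1.2 135. ]
3529 ((555.6199340820312, 331.26416015625), (155.42669677734375, 95.3198471069336), 84.02892303466797)
(np.float64(313.36079531567367), np.float64(225.14262798694907))
```

View pics/w2.png

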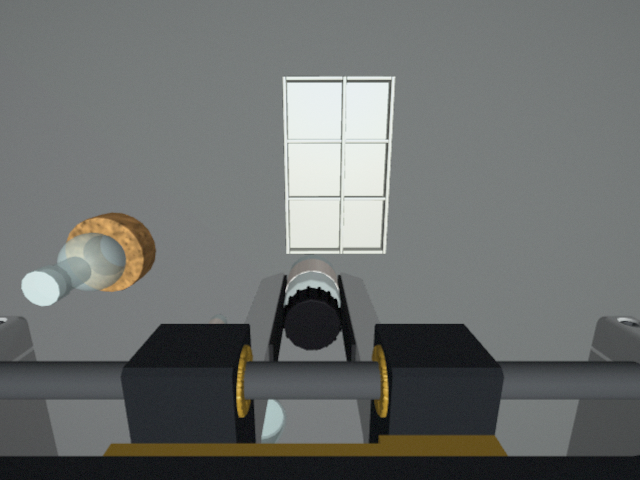

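View pics/s2.png

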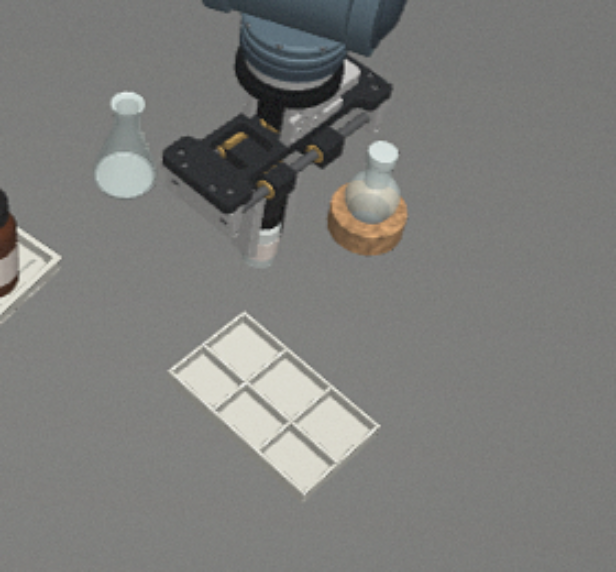

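Request:
move_arm(plan=[[0,0,0,3,1.5,35,255],[0,0,0,0,0,40,255],[0,0,0,0,0,30,255],[0,0,0,0,0,17,255],[0,0,0,0,0,5,255]])

```text
t: 7.88
eef_pos: [529.5, 281.9, 28.8]
tool_rot: [-179.9, 0.0, 83.9]
contact_force: [0.3, -0.6, -0.9]
width: 27.6
```

Request:
move_arm(plan=[[0,0,0,0,0,3,255],[0,0,0,0,0,2,255],[0,0,0,0,0,0,255]])

```text
t: 8.25
eef_pos: [530.1, 282.5, 25.1]
tool_rot: [179.9, -0.0, 83.9]
contact_force: [-0.9, -0.2, 0.1]
width: 27.6
```

Request:
move_arm(plan=[[0,0,0,0,0,1.5,255],[0,0,0,0,0,1,255],[0,0,0,0,0,0,255]])

```text
t: 8.62
eef_pos: [529.6, 282.3, 21.9]
tool_rot: [-180.0, 0.0, 83.9]
contact_force: [-0.3, 0.1, -0.7]
width: 27.5
```

Request:
move_arm(plan=[[0,0,0,0,0,0.5,255],[0,0,0,0,0,0,255]])

```text
t: 8.88
eef_pos: [529.8, 282.4, 21.5]
tool_rot: [180.0, -0.0, 83.9]
contact_force: [-0.2, 0.1, -0.0]
width: 28.0
```

Request:
move_arm(plan=[[0,0,0,0,0,0.4,255],[0,0,0,0,0,0,255]])

```text
t: 9.12
eef_pos: [529.8, 282.4, 21.4]
tool_rot: [180.0, 0.0, 83.9]
contact_force: [-2.0, -1.0, 4.7]
width: 27.8
```

Request:
move_arm(plan=[[0,0,0,0,0,0,150],[0,0,0,0,0,0,90],[0,0,0,0,0,0,90],[0,0,0,0,0,0,90],[0,0,0,0,0,0,90]])

```text
t: 9.75
eef_pos: [529.7, 282.3, 21.0]
tool_rot: [-180.0, 0.0, 83.9]
contact_force: [0.9, -0.5, 0.1]
width: 61.4
```

Request:
move_arm(plan=[[0,0,0,0,0,-8,90],[0,0,0,0,0,-25,90],[0,0,0,0,0,-50,90],[0,0,0,0,0,-50,90],[0,0,0,0,0,-15,90]])

```text
t: 10.38
eef_pos: [531.8, 283.1, 173.8]
tool_rot: [179.6, -0.2, 83.9]
contact_force: [0.5, -0.3, -0.3]
width: 60.7
```

```bash
python3 go.py 419.9 187.8 170 84; python3 - <<'E'
from h import *
m=optics.camera_model("scene"); p,d=optics.camera("scene"); cv2.imwrite("pics/s3.png",cv2.resize(p[180:440,280:560,::-1],None,fx=2.2,fy=2.2))
E
```

```text
t 10.38 pos [531.8 283.1 173.8] rot [179.6  -0.2  83.9] w 60.7 F [ 0.5 -0.3 -0.3] q [17.  9. 98.  0. 72. 23.]
turn [ 0.4 -0.2 -0.1] shift(now) [-106.5 -101.3    2.8] shift(after turn) [-106.4 -101.3    3.8]
```

View pics/s3.png

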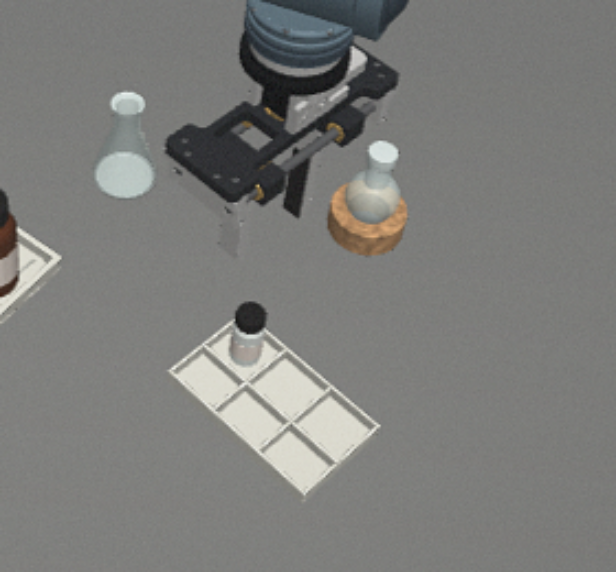

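The wide vial stands upright in its large bay, at (247,335) in the picture. The slim vial is next.

Request:
move_arm(plan=[[0,0,0,-30,-28,0,90],[0,0,0,-35,-33,0,90],[0,0,0,-28,-28,0,90],[0,0,0,-12,-11,0,90],[0,0,0,0,0,0,90]])

```text
t: 11.05
eef_pos: [417.8, 187.9, 167.5]
tool_rot: [-179.9, 0.0, 83.9]
contact_force: [0.5, -0.0, 0.6]
width: 60.8
```

```bash
python3 - <<'E'
from h import *
m=optics.camera_model("wrist")
p,d=optics.camera("wrist"); cv2.imwrite("pics/w4.png",p[:,:,::-1])
P=cloud(m,d); s=(d>0)&(abs(P[...,2]-60)<4)&(np.hypot(P[...,0]-420,P[...,1]-188)<30); q=P[s]
print(len(q),q.mean(0) if len(q) else 0,cv2.minEnclosingCircle(q[:,:2].astype(np.float32)) if len(q) else 0)
E
python3 go.py 420 188 18 84
```

```text
263 [419.3788027  189.36622985  60.19202835] ((419.1041564941406, 188.9700927734375), 8.156943321228027)
t 11.1 pos [418.6 188.3 168. ] rot [-179.9    0.    83.9] w 61.0 F [-1.2  0.3  0.2] q [ 10. -10. 118.   0.  72.  16.]
turn [-0.1  0.  -0.1] shift(now) [-1.0e-01  1.6e+00  1.5e+02] shift(after turn) [ -0.2   1.4 150. ]
```

View pics/w4.png

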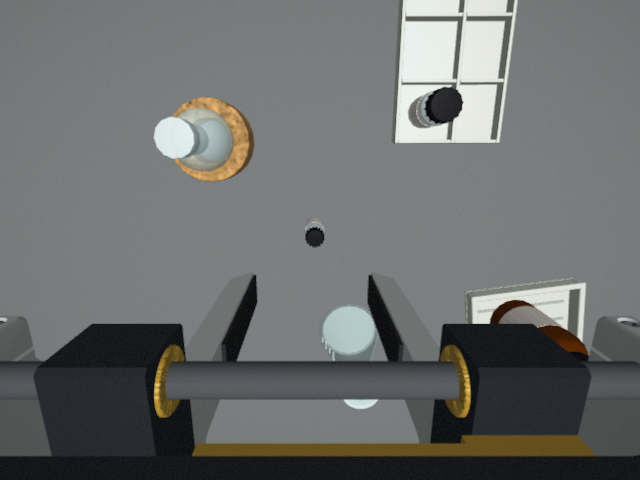

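The slim vial's cap is at (314,235) in the wrist view, centred between the jaws. I'll descend.

Request:
move_arm(plan=[[0,0,0,0,1,45,90],[0,0,0,0,0,45,90],[0,0,0,0,0,35,90],[0,0,0,0,0,18,90],[0,0,0,0,0,7,90]])

```text
t: 11.72
eef_pos: [419.5, 188.6, 17.3]
tool_rot: [-179.8, 0.0, 84.0]
contact_force: [0.2, 0.6, 0.0]
width: 60.6
```

Request:
move_arm(plan=[[0,0,0,0,0,0,90],[0,0,0,0,0,0,170],[0,0,0,0,0,0,190]])

```text
t: 12.1
eef_pos: [420.9, 188.6, 19.9]
tool_rot: [179.9, -0.0, 83.9]
contact_force: [-0.3, 0.4, -0.1]
width: 44.2
```

Request:
move_arm(newtons=6, plan=[[0,0,0,0,0,0,255],[0,0,0,0,0,0,255],[0,0,0,0,0,0,255],[0,0,0,0,0,0,255],[0,0,0,0,0,0,255]])

```text
t: 12.72
eef_pos: [420.2, 188.4, 19.2]
tool_rot: [180.0, -0.0, 83.9]
contact_force: [0.5, 0.1, 2.0]
width: 16.4
```

Request:
move_arm(plan=[[0,0,0,0,0,-8,255],[0,0,0,0,0,-25,255],[0,0,0,0,0,-40,255],[0,0,0,0,0,-40,255],[0,0,0,0,0,-20,255]])

```text
t: 13.35
eef_pos: [421.3, 188.6, 155.0]
tool_rot: [179.8, -0.1, 83.9]
contact_force: [0.6, 1.2, -1.7]
width: 17.1
```

```bash
python3 go.py 586 378.2 150 84
```

```text
t 13.35 pos [421.3 188.6 155. ] rot [ 1.798e+02 -1.000e-01  8.390e+01] w 17.1 F [ 0.6  1.2 -1.7] q [ 10.  -9. 119.   0.  70.  16.]
turn [ 0.2 -0.1 -0.1] shift(now) [205.9 143.8   5.8] shift(after turn) [205.8 144.    5. ]
```

Request:
move_arm(plan=[[0,0,0,20,14,0,255],[0,0,0,35,25,0,255],[0,0,0,40,28,0,255],[0,0,0,40,28,0,255],[0,0,0,35,25,0,255]])

```text
t: 13.98
eef_pos: [558.4, 346.1, 152.3]
tool_rot: [180.0, -0.0, 84.0]
contact_force: [0.1, -0.0, 0.9]
width: 16.6
```

Request:
move_arm(plan=[[0,0,0,25,17,0,255],[0,0,0,11,7,0,255],[0,0,0,0,0,0,255],[0,0,0,0,0,0,255]])

```text
t: 14.48
eef_pos: [584.5, 377.3, 152.1]
tool_rot: [-180.0, 0.0, 83.9]
contact_force: [0.2, 0.1, 0.2]
width: 17.0
```

```bash
python3 go.py 586 378.2 22 84; python3 - <<'E'
from h import *
m=optics.camera_model("scene"); p,d=optics.camera("scene"); cv2.imwrite("pics/s4.png",cv2.resize(p[180:440,280:560,::-1],None,fx=2.2,fy=2.2))
print(proj(m,[586,378.2,3]))
E
```

```text
t 14.47 pos [584.5 377.3 152.1] rot [-180.     0.    83.9] w 17.0 F [0.2 0.1 0.2] q [24. 23. 84. -0. 73. 30.]
turn [-0.   0.  -0.1] shift(now) [  1.1   1.4 130.1] shift(after turn) [  1.1   1.4 130.1]
(np.float64(414.10900246663573), np.float64(390.70525327411485))
```

View pics/s4.png

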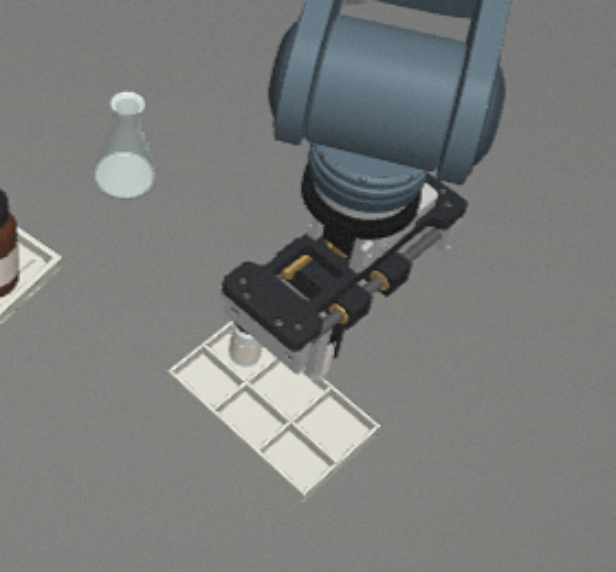

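The projected target (295,463) is the middle of the far small bay. I'll descend.

Request:
move_arm(plan=[[0,0,0,1,1.5,35,255],[0,0,0,0,0,40,255],[0,0,0,0,0,30,255],[0,0,0,0,0,16,255],[0,0,0,0,0,4,255]])

```text
t: 15.15
eef_pos: [586.3, 378.4, 26.5]
tool_rot: [-179.9, 0.0, 83.9]
contact_force: [-0.2, 0.7, -0.1]
width: 16.7
```

Request:
move_arm(plan=[[0,0,0,0,0,0,255],[0,0,0,0,0,0,255]])

```text
t: 15.4
eef_pos: [587.7, 379.3, 28.7]
tool_rot: [179.9, -0.1, 83.9]
contact_force: [-0.9, -0.1, -0.1]
width: 16.7
```

Request:
move_arm(plan=[[0,0,0,-0.5,-1,2.5,255],[0,0,0,0,0,2,255],[0,0,0,0,0,0,255],[0,0,0,0,0,0,255]])

```text
t: 15.9
eef_pos: [585.7, 378.5, 22.5]
tool_rot: [-180.0, 0.0, 83.9]
contact_force: [-0.5, 0.7, 0.4]
width: 16.6
```

Request:
move_arm(plan=[[0,0,0,0,0,0.4,255],[0,0,0,0,0,0,255]])

```text
t: 16.15
eef_pos: [585.7, 378.5, 22.2]
tool_rot: [180.0, -0.0, 83.9]
contact_force: [0.4, -0.1, 0.7]
width: 16.7
```

Request:
move_arm(plan=[[0,0,0,0,0,0.4,255],[0,0,0,0,0,0,255]])

```text
t: 16.4
eef_pos: [585.8, 378.6, 22.2]
tool_rot: [180.0, -0.0, 83.9]
contact_force: [-1.2, 0.1, 3.3]
width: 16.7
```

Request:
move_arm(plan=[[0,0,0,0,0,0.4,255],[0,0,0,0,0,0,255]])

```text
t: 16.65
eef_pos: [585.8, 378.6, 22.2]
tool_rot: [180.0, -0.0, 83.9]
contact_force: [-1.9, -0.6, 5.4]
width: 16.7
```

Request:
move_arm(plan=[[0,0,0,0,0,-0.6,255],[0,0,0,0,0,0,195],[0,0,0,0,0,0,180],[0,0,0,0,0,0,120],[0,0,0,0,0,0,120]])

```text
t: 17.27
eef_pos: [585.6, 378.4, 21.8]
tool_rot: [-180.0, 0.0, 83.9]
contact_force: [0.9, -0.8, -0.3]
width: 44.3
```

Request:
move_arm(plan=[[0,0,0,0,0,0,120],[0,0,0,0,0,0,120]])

```text
t: 17.52
eef_pos: [585.7, 378.5, 22.0]
tool_rot: [180.0, -0.0, 83.9]
contact_force: [0.4, 0.3, -0.5]
width: 49.7
```

Request:
move_arm(plan=[[0,0,0,0,0,-8,120],[0,0,0,0,0,-25,120],[0,0,0,0,0,-50,120],[0,0,0,0,0,-60,120],[0,0,0,0,0,-25,120]])

```text
t: 18.15
eef_pos: [587.6, 379.4, 196.0]
tool_rot: [179.6, -0.2, 83.9]
contact_force: [-1.4, 0.5, -0.6]
width: 49.6
```

```bash
python3 go.py 339.5 -301 200 84; python3 - <<'E'
from h import *
m=optics.camera_model("scene"); p,d=optics.camera("scene"); cv2.imwrite("pics/s5.png",cv2.resize(p[180:440,280:560,::-1],None,fx=2.2,fy=2.2))
m=optics.camera_model("wrist"); p,d=optics.camera("wrist"); cv2.imwrite("pics/w5.png",p[:,:,::-1])
E
```

```text
t 18.15 pos [587.6 379.4 196. ] rot [179.6  -0.2  83.9] w 49.6 F [-1.4  0.5 -0.6] q [24. 21. 82.  0. 77. 30.]
turn [ 0.4 -0.2 -0.1] shift(now) [-702.7 -174.9   -8. ] shift(after turn) [-702.6 -175.6   -4. ]
```

View pics/s5.png

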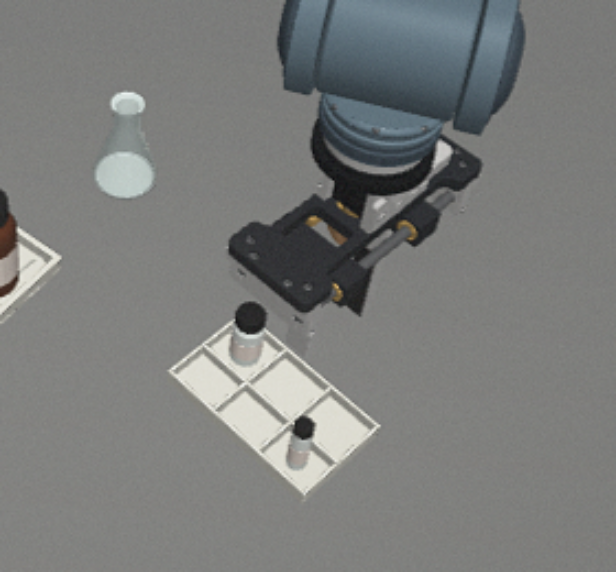

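View pics/w5.png

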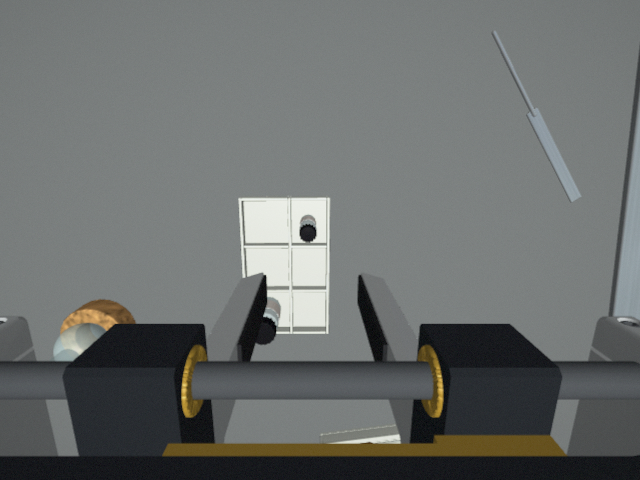

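Both vials stand upright in their bays: wide at (247,335), slim at (301,443) in the scene view. The small bottle is next.

Request:
move_arm(plan=[[0,0,0,-30,-7,0,60],[0,0,0,-55,-14,0,60],[0,0,0,-55,-14,0,60],[0,0,0,-55,-14,0,60],[0,0,0,-55,-14,0,60]])

```text
t: 18.88
eef_pos: [494.8, 135.0, 188.2]
tool_rot: [-179.9, 0.0, 84.0]
contact_force: [0.2, 0.0, 0.5]
width: 71.6
```

Request:
move_arm(plan=[[0,0,0,-55,-14,0,60],[0,0,0,-55,-14,0,60],[0,0,0,-55,-14,0,60],[0,0,0,-55,-14,0,60],[0,0,0,-55,-14,0,60]])

```text
t: 19.5
eef_pos: [396.4, -130.5, 188.5]
tool_rot: [-179.9, -0.1, 84.0]
contact_force: [0.6, -0.7, 0.5]
width: 72.0
```

Request:
move_arm(plan=[[0,0,0,-55,-14,0,60],[0,0,0,-50,-13,0,60],[0,0,0,-35,-9,0,60],[0,0,0,-20,-5,0,60],[0,0,0,0,0,0,60]])

```text
t: 20.12
eef_pos: [339.4, -284.5, 188.6]
tool_rot: [-179.9, -0.1, 83.8]
contact_force: [0.2, -0.5, 0.0]
width: 71.9
```

```bash
python3 go.py 339.5 -301.5 22 84
```

```text
t 20.12 pos [ 339.4 -284.5  188.6] rot [-1.799e+02 -1.000e-01  8.380e+01] w 71.9 F [ 0.2 -0.5  0. ] q [-55. -14. 119.   0.  75. -48.]
turn [-0.1 -0.1 -0.2] shift(now) [-17.3   2.2 166.5] shift(after turn) [-16.9   1.9 166.6]
```

Request:
move_arm(plan=[[0,0,0,-11,1,0,60],[0,0,0,-6,1,0,60],[0,0,0,0,0,0,60],[0,0,0,0,0,0,60]])

```text
t: 20.62
eef_pos: [340.7, -301.1, 189.9]
tool_rot: [-180.0, -0.0, 84.0]
contact_force: [-0.4, 0.3, 0.1]
width: 71.4
```

```bash
python3 - <<'E'
from h import *
m=optics.camera_model("wrist")
p,d=optics.camera("wrist"); cv2.imwrite("pics/w6.png",p[:,:,::-1])
P=cloud(m,d); s=(d>0)&(abs(P[...,2]-82)<4)&(np.hypot(P[...,0]-340,P[...,1]+301)<30); q=P[s]
print(len(q),q.mean(0) if len(q) else 0,cv2.minEnclosingCircle(q[:,:2].astype(np.float32)) if len(q) else 0)
E
python3 go.py 339.5 -301.5 22 84
```

```text
950 [ 340.1006414  -300.0496282    82.44130556] ((339.94342041015625, -300.83868408203125), 15.065114974975586)
t 20.68 pos [ 340.7 -301.1  189.9] rot [-180.   -0.   84.] w 71.8 F [-0.7 -0.5  0.3] q [-56. -12. 118.   0.  75. -50.]
turn [-0. -0. -0.] shift(now) [ -0.5  -1.1 167.9] shift(after turn) [ -0.5  -1.1 167.9]
```

View pics/w6.png

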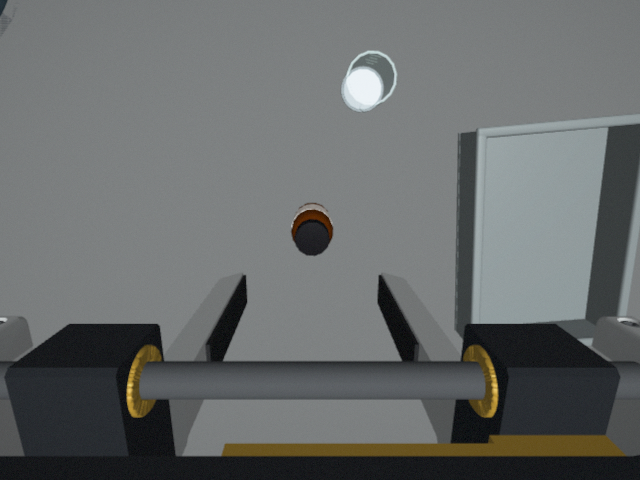

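The bottle's cap is at (313,237), centred between the jaws at (340,-301). I'll descend.

Request:
move_arm(plan=[[0,0,0,0,-1,45,60],[0,0,0,0,0,50,60],[0,0,0,0,0,40,60],[0,0,0,0,0,20,60],[0,0,0,0,0,10,60]])

```text
t: 21.3
eef_pos: [339.2, -300.6, 23.9]
tool_rot: [-179.9, -0.1, 84.0]
contact_force: [-0.6, -0.0, 0.1]
width: 71.8
```

Request:
move_arm(newtons=12, plan=[[0,0,0,0,0,3,60],[0,0,0,0,0,0,110],[0,0,0,0,0,0,255],[0,0,0,0,0,0,255],[0,0,0,0,0,0,255]])

```text
t: 21.92
eef_pos: [339.9, -301.7, 22.4]
tool_rot: [179.9, 0.0, 83.9]
contact_force: [1.4, 0.0, 1.7]
width: 38.8
```

Request:
move_arm(plan=[[0,0,0,0,0,0,255],[0,0,0,0,0,0,255],[0,0,0,0,0,0,255]])

```text
t: 22.3
eef_pos: [339.9, -301.7, 22.4]
tool_rot: [180.0, 0.0, 83.9]
contact_force: [0.4, 1.1, 4.1]
width: 38.5
```

Request:
move_arm(plan=[[0,0,0,0,0,-8,255],[0,0,0,0,0,-25,255],[0,0,0,0,0,-40,255],[0,0,0,0,0,-45,255],[0,0,0,0,0,-25,255]])

```text
t: 22.92
eef_pos: [339.6, -301.6, 167.1]
tool_rot: [179.9, 0.1, 83.9]
contact_force: [-0.2, 0.1, -1.8]
width: 38.7
```

```bash
python3 go.py 629.5 -64.6 160 84
```

```text
t 22.93 pos [ 339.6 -301.6  167.1] rot [1.799e+02 1.000e-01 8.390e+01] w 38.7 F [-0.2  0.1 -1.8] q [-56. -11. 119.  -0.  72. -50.]
turn [ 0.1  0.1 -0.1] shift(now) [266.3 263.3   6.9] shift(after turn) [266.1 263.5   7.1]
```

Request:
move_arm(plan=[[0,0,0,18,18,0,255],[0,0,0,30,30,0,255],[0,0,0,33,33,0,255],[0,0,0,33,33,0,255],[0,0,0,33,33,0,255]])

```text
t: 23.55
eef_pos: [501.6, -169.3, 164.4]
tool_rot: [-179.9, -0.0, 83.9]
contact_force: [0.9, -0.6, -0.8]
width: 38.7
```

Request:
move_arm(plan=[[0,0,0,33,32,0,255],[0,0,0,33,32,0,255],[0,0,0,30,30,0,255],[0,0,0,16,15,0,255],[0,0,0,7,6,0,255]])

```text
t: 24.18
eef_pos: [628.0, -63.6, 164.1]
tool_rot: [-179.9, -0.0, 84.0]
contact_force: [-0.6, 0.1, -0.9]
width: 39.1
```

Request:
move_arm(plan=[[0,0,0,0,0,0,255],[0,0,0,0,0,0,255]])

```text
t: 24.42
eef_pos: [627.4, -65.1, 164.8]
tool_rot: [-180.0, 0.0, 83.9]
contact_force: [0.5, -0.1, -1.3]
width: 38.5
```

```bash
python3 go.py 629.5 -66 25.5 84; python3 - <<'E'
from h import *
m=optics.camera_model("scene"); p,d=optics.camera("scene"); cv2.imwrite("pics/s7.png",cv2.resize(p[100:400,100:480,::-1],None,fx=2,fy=2))
x=proj(m,[629.5,-66,3]); print((x[0]-100)*2,(x[1]-100)*2)
m=optics.camera_model("wrist"); p,d=optics.camera("wrist"); cv2.imwrite("pics/w7.png",p[:,:,::-1])
E
```

```text
t 24.43 pos [627.4 -65.1 164.8] rot [-180.     0.    83.9] w 38.5 F [ 0.5 -0.1 -1.3] q [-16.  14.  94.  -0.  72. -10.]
turn [-0.   0.  -0.1] shift(now) [ -0.6   2.3 139.3] shift(after turn) [ -0.7   2.2 139.3]
260.84291523425605 353.0259376281597
```

View pics/s7.png

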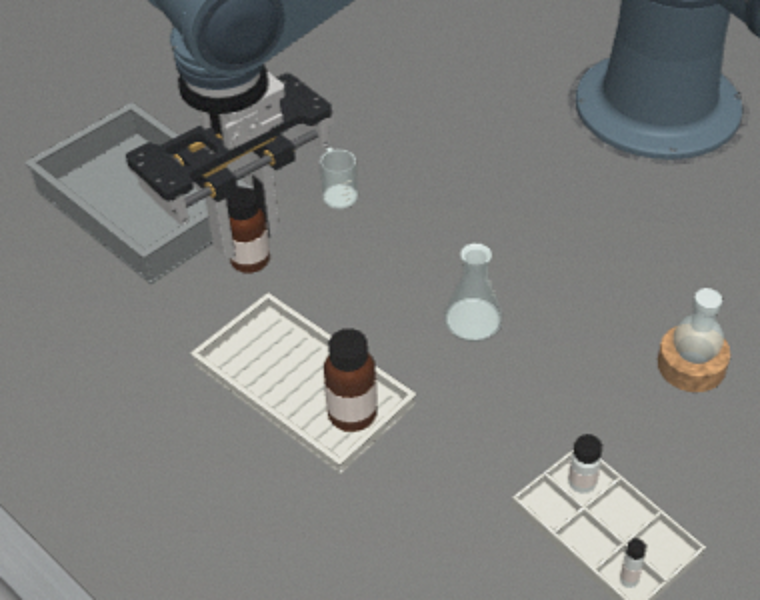

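View pics/w7.png

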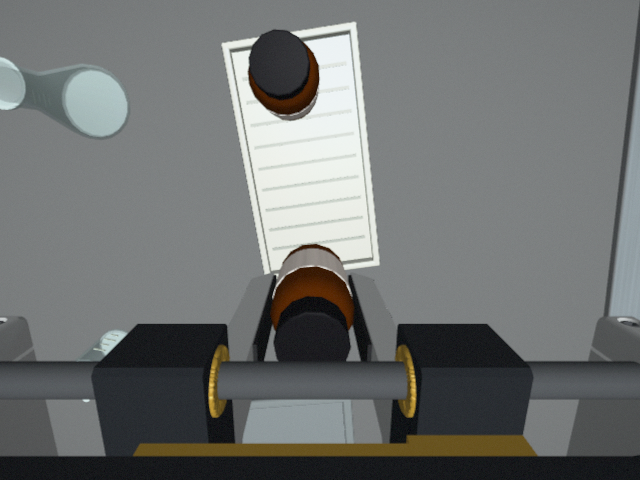

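The target (261,353) falls in the empty half of the spill tray, and the bottle hangs upright. I'll descend.

Request:
move_arm(plan=[[0,0,0,-0.5,1.5,35,255],[0,0,0,0,0,42,255],[0,0,0,0,0,32,255],[0,0,0,0,0,16,255],[0,0,0,0,0,5,255]])

```text
t: 25.15
eef_pos: [629.3, -65.4, 34.5]
tool_rot: [-180.0, -0.0, 83.9]
contact_force: [0.5, -0.1, -0.5]
width: 38.8
```

Request:
move_arm(plan=[[0,0,0,0,0,0,255],[0,0,0,0,0,0,255],[0,0,0,0,0,0,255]])

```text
t: 25.52
eef_pos: [630.3, -65.3, 36.0]
tool_rot: [179.9, 0.0, 83.9]
contact_force: [-0.9, -0.4, -0.6]
width: 38.7
```

Request:
move_arm(plan=[[0,0,0,0,0,4,255],[0,0,0,0,0,3,255],[0,0,0,0,0,1,255],[0,0,0,0,0,0,255],[0,0,0,0,0,0,255]])

```text
t: 26.15
eef_pos: [629.7, -65.2, 27.0]
tool_rot: [180.0, -0.0, 83.9]
contact_force: [-0.0, 0.7, -1.5]
width: 38.8
```

Request:
move_arm(plan=[[0,0,0,0,0,0.7,255],[0,0,0,0,0,0,255]])

```text
t: 26.4
eef_pos: [629.6, -65.1, 26.2]
tool_rot: [180.0, -0.0, 83.9]
contact_force: [0.7, -0.1, -1.2]
width: 38.4
```

Request:
move_arm(plan=[[0,0,0,0,0,0.4,255],[0,0,0,0,0,0,255]])

```text
t: 26.65
eef_pos: [629.5, -65.1, 25.8]
tool_rot: [-180.0, -0.0, 83.9]
contact_force: [-0.1, 0.0, -1.1]
width: 38.7
```

Request:
move_arm(plan=[[0,0,0,0,0,0.4,255],[0,0,0,0,0,0,255]])

```text
t: 26.9
eef_pos: [629.6, -65.1, 25.5]
tool_rot: [180.0, 0.0, 83.9]
contact_force: [0.2, -0.0, -1.4]
width: 38.6
```

Request:
move_arm(plan=[[0,0,0,0,0,0.4,255],[0,0,0,0,0,0,255]])

```text
t: 27.15
eef_pos: [629.7, -65.1, 25.5]
tool_rot: [180.0, 0.0, 83.9]
contact_force: [-1.9, 0.3, 1.8]
width: 39.3
```

Request:
move_arm(plan=[[0,0,0,0,0,0.3,255],[0,0,0,0,0,0,255]])

```text
t: 27.4
eef_pos: [629.7, -65.1, 25.4]
tool_rot: [-180.0, 0.0, 83.9]
contact_force: [-2.7, 0.5, 5.2]
width: 38.9
```

Request:
move_arm(plan=[[0,0,0,0,0,-0.3,255],[0,0,0,0,0,0,135],[0,0,0,0,0,0,110],[0,0,0,0,0,0,75],[0,0,0,0,0,0,75]])

```text
t: 28.02
eef_pos: [629.6, -65.1, 24.9]
tool_rot: [-180.0, -0.0, 83.9]
contact_force: [-0.0, 1.1, 0.2]
width: 65.8
```

Request:
move_arm(plan=[[0,0,0,0,0,0,75],[0,0,0,0,0,0,75]])

```text
t: 28.28
eef_pos: [629.6, -65.1, 25.0]
tool_rot: [180.0, 0.0, 83.9]
contact_force: [-0.3, 0.7, 0.2]
width: 66.4
```

Request:
move_arm(plan=[[0,0,0,0,0,-8,75],[0,0,0,0,0,-25,75],[0,0,0,0,0,-50,75],[0,0,0,0,0,-60,75],[0,0,0,0,0,-40,75]])

```text
t: 28.9
eef_pos: [630.6, -65.4, 212.3]
tool_rot: [179.7, 0.0, 83.9]
contact_force: [0.7, 0.3, 0.5]
width: 66.4
```

```bash
python3 go.py 443.3 67.7 200 84; python3 - <<'E'
from h import *
m=optics.camera_model("scene"); p,d=optics.camera("scene"); cv2.imwrite("pics/s8.png",cv2.resize(p[100:400,100:480,::-1],None,fx=2,fy=2))
E
```

```text
t 28.9 pos [630.6 -65.4 212.3] rot [179.7   0.   83.9] w 66.4 F [0.7 0.3 0.5] q [-16.  11.  92.   0.  77. -10.]
turn [ 0.3  0.  -0.1] shift(now) [ 112.6 -200.3   11.4] shift(after turn) [ 112.8 -200.1   12.3]
```

View pics/s8.png

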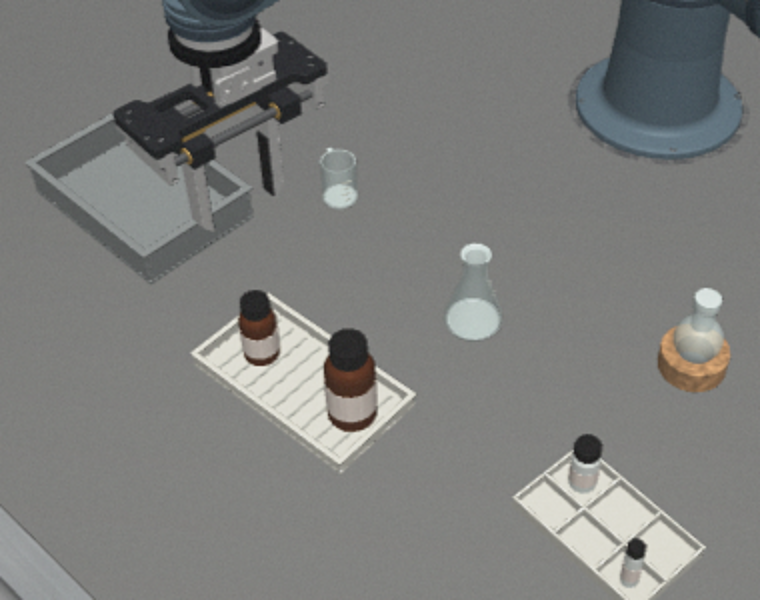

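The small bottle stands upright in the empty half of the spill tray at (260,330), and the big one is untouched. The flask is next.

Request:
move_arm(plan=[[0,0,0,20,-36,0,75],[0,0,0,28,-50,0,75],[0,0,0,28,-50,0,75],[0,0,0,22,-38,0,75],[0,0,0,11,-20,0,75]])

```text
t: 29.58
eef_pos: [446.5, 64.9, 208.1]
tool_rot: [180.0, -0.0, 84.0]
contact_force: [-0.1, 0.2, 0.3]
width: 66.0
```

Request:
move_arm(plan=[[0,0,0,4,-6,0,75],[0,0,0,0,0,0,75],[0,0,0,0,0,0,75]])

```text
t: 29.95
eef_pos: [443.3, 67.8, 208.1]
tool_rot: [180.0, 0.0, 83.9]
contact_force: [-0.0, 0.0, 0.0]
width: 66.4
```

```bash
python3 - <<'E'
from h import *
m=optics.camera_model("wrist")
p,d=optics.camera("wrist"); cv2.imwrite("pics/w9.png",p[:,:,::-1])
P=cloud(m,d); s=(d>0)&(abs(P[...,2]-105)<4)&(np.hypot(P[...,0]-443,P[...,1]-68)<30); q=P[s]
print(len(q),q.mean(0) if len(q) else 0,cv2.minEnclosingCircle(q[:,:2].astype(np.float32)) if len(q) else 0)
E
python3 go.py 443.3 67.7 68 84
```

```text
1067 [444.00135088  69.69852855 105.5005288 ] ((443.7750244140625, 69.16152954101562), 15.730607986450195)
t 30.0 pos [443.3  67.8 208.1] rot [180.    0.   83.9] w 66.4 F [-0.3 -0.2  0.7] q [ -6. -15. 117.  -0.  77.   0.]
turn [ 0.   0.  -0.1] shift(now) [-1.000e-01  0.000e+00  1.401e+02] shift(after turn) [-1.000e-01  0.000e+00  1.401e+02]
```

View pics/w9.png

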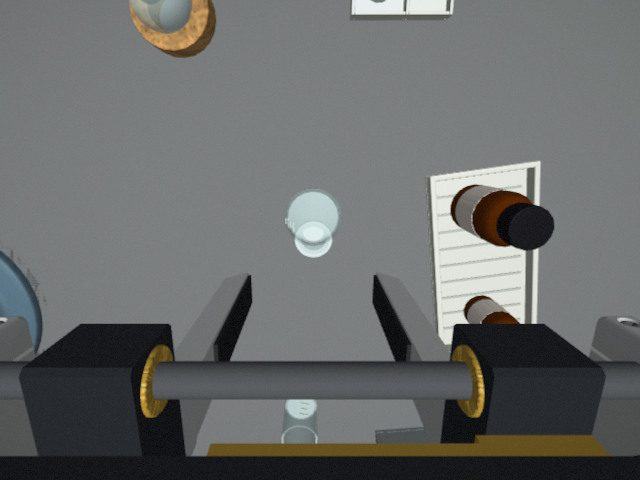

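The flask's rim is at (313,239), centred. I'll descend to the neck.

Request:
move_arm(plan=[[0,0,0,0.5,0,40,75],[0,0,0,0,0,42,75],[0,0,0,0,0,32,75],[0,0,0,0,0,17,75],[0,0,0,0,0,7,75]])

```text
t: 30.62
eef_pos: [442.3, 68.5, 68.9]
tool_rot: [-179.9, 0.0, 83.9]
contact_force: [0.2, -0.1, 0.1]
width: 66.8
```

Request:
move_arm(newtons=8, plan=[[0,0,0,0,0,2,75],[0,0,0,0,0,0,75],[0,0,0,0,0,0,140],[0,0,0,0,0,0,160]])

```text
t: 31.12
eef_pos: [443.1, 68.8, 68.6]
tool_rot: [179.9, -0.0, 83.9]
contact_force: [0.2, -0.4, -1.0]
width: 49.5
```

Request:
move_arm(plan=[[0,0,0,0,0,0,255],[0,0,0,0,0,0,255],[0,0,0,0,0,0,255],[0,0,0,0,0,0,255]])

```text
t: 31.62
eef_pos: [442.9, 68.8, 68.2]
tool_rot: [180.0, 0.0, 83.9]
contact_force: [0.5, 0.3, 0.5]
width: 29.6
```

Request:
move_arm(plan=[[0,0,0,0,0,0,255],[0,0,0,0,0,0,255],[0,0,0,0,0,0,255]])

```text
t: 32.0
eef_pos: [442.9, 68.8, 68.2]
tool_rot: [180.0, -0.0, 83.9]
contact_force: [0.2, -0.5, 1.1]
width: 29.9
```

Request:
move_arm(plan=[[0,0,0,0,0,-8,255],[0,0,0,0,0,-25,255],[0,0,0,0,0,-40,255],[0,0,0,0,0,-45,255],[0,0,0,0,0,-25,255]])

```text
t: 32.62
eef_pos: [443.3, 68.8, 213.9]
tool_rot: [179.8, -0.0, 83.9]
contact_force: [0.5, 0.9, -1.0]
width: 29.6
```

```bash
python3 go.py 567.7 -292 210 89
```

```text
t 32.62 pos [443.3  68.8 213.9] rot [179.8  -0.   83.9] w 29.6 F [ 0.5  0.9 -1. ] q [ -6. -15. 117.   0.  78.   0.]
turn [ 0.2  0.  -5.1] shift(now) [-345.7  161.7    4.4] shift(after turn) [-358.6  130.7    3.9]
```

```bash
python3 - <<'E'
from h import *
m=optics.camera_model("scene"); p,d=optics.camera("scene"); cv2.imwrite("pics/s10.png",cv2.resize(p[80:280,250:450,::-1],None,fx=3,fy=3))
m=optics.camera_model("wrist"); p,d=optics.camera("wrist"); cv2.imwrite("pics/w10.png",p[:,:,::-1])
E
```

```text
(no output)
```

View pics/s10.png

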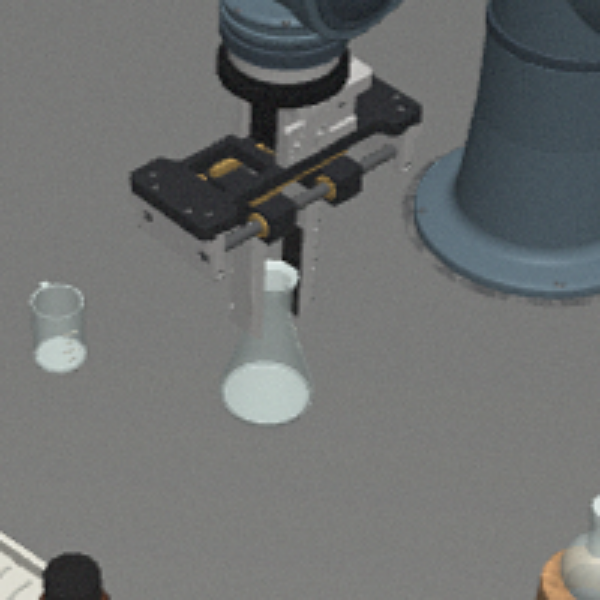

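View pics/w10.png

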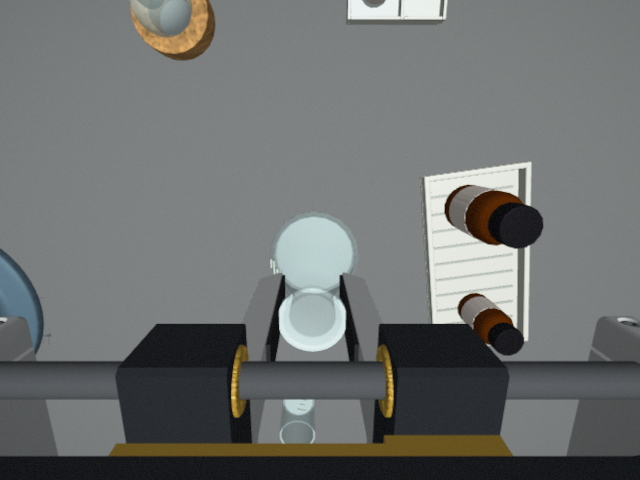

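The flask hangs upright; its rim is at (312,318) between the pads. I'll carry it smoothly.

Request:
move_arm(plan=[[0,0,0,-9,4,0,255],[0,0,0,-18,8.5,0,255],[0,0,0,-27,12.5,0,255],[0,0,0,-32,15,0,255],[0,0,0,-32,15,0,255]])

```text
t: 33.35
eef_pos: [484.0, -55.5, 208.7]
tool_rot: [-179.8, -0.0, 83.9]
contact_force: [1.0, -0.7, -1.4]
width: 29.5
```

Request:
move_arm(plan=[[0,0,0,-32,15,0,255],[0,0,0,-32,15,0,255],[0,0,0,-32,15,0,255],[0,0,0,-32,15,0,255],[0,0,0,-32,15,0,255]])

```text
t: 33.98
eef_pos: [541.6, -222.5, 208.3]
tool_rot: [-179.8, -0.1, 83.9]
contact_force: [0.3, -0.1, -0.6]
width: 29.3
```

Request:
move_arm(plan=[[0,0,0,-30,13.5,0,255],[0,0,0,-22,10,0,255],[0,0,0,-12,6,0,255],[0,0,0,-5,2,0,255],[0,0,0,0,0,0,255]])

```text
t: 34.6
eef_pos: [566.4, -292.9, 210.5]
tool_rot: [-179.9, -0.0, 83.9]
contact_force: [-0.1, -0.1, -0.1]
width: 29.6
```

```bash
python3 go.py 568.2 -295.4 72.2 84;  python3 - <<'E'
from h import *
m=optics.camera_model("scene"); p,d=optics.camera("scene"); cv2.imwrite("pics/s11.png",cv2.resize(p[50:350,60:360,::-1],None,fx=2,fy=2))
x=proj(m,[568.2,-295.4,4]); print((x[0]-60)*2,(x[1]-50)*2)
E
```

```text
t 34.6 pos [ 566.4 -292.9  210.5] rot [-179.9   -0.    83.9] w 29.6 F [-0.1 -0.1 -0.1] q [-38.  12.  91.   0.  77. -31.]
turn [-0.1 -0.  -0.1] shift(now) [ -2.4   2.2 138.3] shift(after turn) [ -2.3   2.1 138.3]
246.9717812808533 320.17540345259806
```

View pics/s11.png

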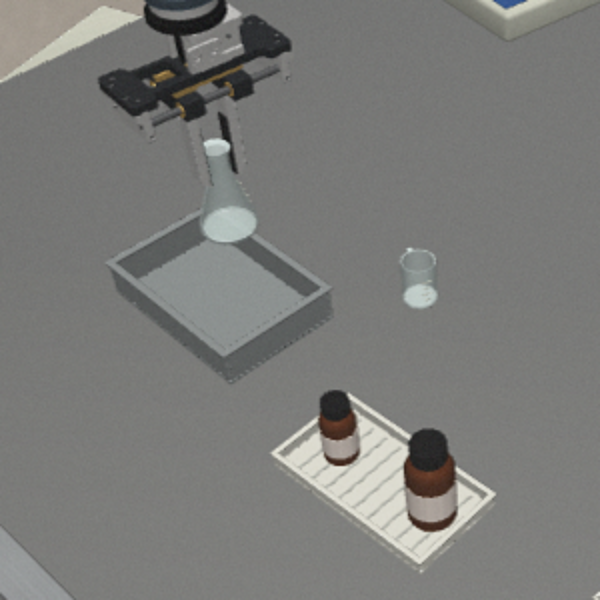

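The target (247,320) is inside the +y half of the basin, and the flask is still upright. I'll descend.

Request:
move_arm(plan=[[0,0,0,-2,1.5,15,255],[0,0,0,0,0,30,255],[0,0,0,0,0,30,255],[0,0,0,0,0,25,255],[0,0,0,0,0,18,255]])

```text
t: 35.28
eef_pos: [567.2, -294.4, 90.8]
tool_rot: [-179.9, -0.1, 84.0]
contact_force: [0.3, -0.0, -0.3]
width: 29.8
```

Request:
move_arm(plan=[[0,0,0,0,0,8,255],[0,0,0,0,0,3,255],[0,0,0,0,0,0,255],[0,0,0,0,0,0,255],[0,0,0,0,0,0,255]])

```text
t: 35.9
eef_pos: [568.3, -295.6, 82.7]
tool_rot: [179.9, 0.0, 83.9]
contact_force: [-1.2, 0.2, -1.1]
width: 29.5
```

Request:
move_arm(plan=[[0,0,0,0,0,4,255],[0,0,0,0,0,3,255],[0,0,0,0,0,1.5,255],[0,0,0,0,0,0,255],[0,0,0,0,0,0,255]])

```text
t: 36.52
eef_pos: [568.0, -295.4, 73.6]
tool_rot: [180.0, 0.0, 83.9]
contact_force: [0.0, -0.4, -0.9]
width: 30.0
```

Request:
move_arm(plan=[[0,0,0,0,0,0.6,255],[0,0,0,0,0,0,255]])

```text
t: 36.78
eef_pos: [568.0, -295.4, 73.0]
tool_rot: [180.0, 0.0, 83.9]
contact_force: [0.1, 0.1, -0.4]
width: 29.7
```

Request:
move_arm(plan=[[0,0,0,0,0,0.4,255],[0,0,0,0,0,0,255]])

```text
t: 37.02
eef_pos: [567.9, -295.4, 72.5]
tool_rot: [-180.0, 0.0, 83.9]
contact_force: [-0.1, 0.5, -0.9]
width: 29.6
```

Request:
move_arm(plan=[[0,0,0,0,0,0.4,255],[0,0,0,0,0,0,255]])

```text
t: 37.28
eef_pos: [568.0, -295.4, 72.2]
tool_rot: [180.0, 0.0, 83.9]
contact_force: [-0.3, 0.4, -0.5]
width: 29.8
```

Request:
move_arm(plan=[[0,0,0,0,0,0.4,255],[0,0,0,0,0,0,255]])

```text
t: 37.52
eef_pos: [568.2, -295.6, 72.1]
tool_rot: [180.0, 0.0, 83.9]
contact_force: [0.7, 0.1, 1.5]
width: 29.8
```

Request:
move_arm(plan=[[0,0,0,0,0,0.3,255],[0,0,0,0,0,0,255]])

```text
t: 37.78
eef_pos: [568.3, -295.7, 72.1]
tool_rot: [179.9, 0.0, 83.9]
contact_force: [0.4, 0.1, 3.8]
width: 29.7
```

Request:
move_arm(plan=[[0,0,0,0,0,0,160],[0,0,0,0,0,0,130],[0,0,0,0,0,0,90],[0,0,0,0,0,0,75],[0,0,0,0,0,0,75]])

```text
t: 38.4
eef_pos: [567.9, -295.4, 71.4]
tool_rot: [-180.0, -0.0, 83.9]
contact_force: [0.3, 0.1, 0.5]
width: 65.7
```

Request:
move_arm(plan=[[0,0,0,0,0,0,75],[0,0,0,0,0,-8,75],[0,0,0,0,0,-25,75],[0,0,0,0,0,-50,75],[0,0,0,0,0,-45,75]])

```text
t: 39.02
eef_pos: [568.0, -295.5, 201.7]
tool_rot: [180.0, 0.0, 83.9]
contact_force: [0.6, -0.2, 0.3]
width: 66.3
```

```bash
python3 go.py 401 -180 190 84;  python3 - <<'E'
from h import *
m=optics.camera_model("scene"); p,d=optics.camera("scene"); cv2.imwrite("pics/s12.png",cv2.resize(p[50:350,60:360,::-1],None,fx=2,fy=2))
E
```

```text
t 39.02 pos [ 568.  -295.5  201.7] rot [180.    0.   83.9] w 66.3 F [ 0.6 -0.2  0.3] q [-38.  13.  91.  -0.  76. -32.]
turn [ 0.   0.  -0.1] shift(now) [  97.2 -178.3   11.5] shift(after turn) [  97.4 -178.2   11.7]
```

View pics/s12.png

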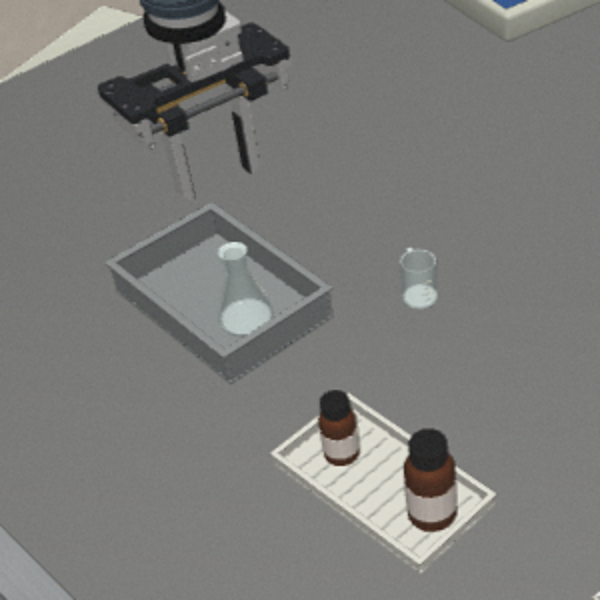

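The flask stands upright in the basin at (245,295). The beaker is next.

Request:
move_arm(plan=[[0,0,0,20,-36,0,45],[0,0,0,28,-50,0,45],[0,0,0,26,-48,0,45],[0,0,0,16,-29,0,45],[0,0,0,8,-14,0,45]])

```text
t: 39.7
eef_pos: [401.2, -178.4, 199.8]
tool_rot: [179.9, 0.0, 84.0]
contact_force: [0.2, 0.2, -0.3]
width: 77.6
```

Request:
move_arm(plan=[[0,0,0,0,0,0,45],[0,0,0,0,0,0,45],[0,0,0,0,0,0,45]])

```text
t: 40.08
eef_pos: [402.8, -179.7, 199.6]
tool_rot: [180.0, 0.0, 83.9]
contact_force: [-0.1, 0.6, 0.4]
width: 77.1
```

```bash
python3 - <<'E'
from h import *
m=optics.camera_model("wrist")
p,d=optics.camera("wrist"); cv2.imwrite("pics/w13.png",p[:,:,::-1])
P=cloud(m,d); s=(d>0)&(abs(P[...,2]-58)<4)&(np.hypot(P[...,0]-401,P[...,1]+180)<35); q=P[s]
print(len(q),q.mean(0) if len(q) else 0,cv2.minEnclosingCircle(q[:,:2].astype(np.float32)) if len(q) else 0)
e=cv2.fitEllipse(q[:,:2].astype(np.float32)); print(e)
print(q[:,0].min(),q[:,0].max(),q[:,1].min(),q[:,1].max())
E
python3 go.py 401 -179 25 84
```

```text
423 [ 401.46039585 -178.84444113   58.09316251] ((400.733154296875, -178.93490600585938), 23.323795318603516)
((401.7961120605469, -177.0739288330078), (38.261226654052734, 40.90585708618164), 160.64414978027344)
381.06527406802434 422.76966243106534 -201.14283408184343 -155.93037415411249
t 40.12 pos [ 402.6 -179.7  199.4] rot [-180.    -0.    83.9] w 77.1 F [-0.6 -0.3  0.9] q [-39. -15. 119.   0.  76. -33.]
turn [-0.  -0.  -0.1] shift(now) [  0.5  -1.7 174.4] shift(after turn) [  0.5  -1.7 174.4]
```

View pics/w13.png

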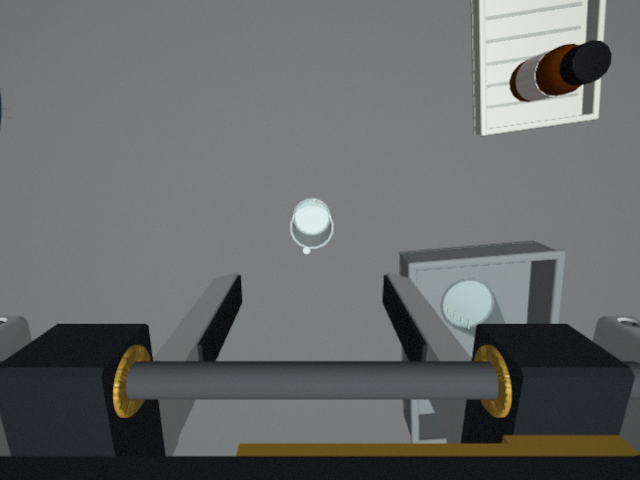

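The beaker's rim is at (312,228) with its spout at (306,250), off the jaw axis. I'll descend.

Request:
move_arm(plan=[[0,0,0,2.3,-1.3,45,45],[0,0,0,0,0,50,45],[0,0,0,0,0,45,45],[0,0,0,0,0,25,45],[0,0,0,0,0,12,45]])

```text
t: 40.75
eef_pos: [400.6, -176.4, 20.9]
tool_rot: [-179.9, -0.1, 83.9]
contact_force: [0.5, 0.1, 0.4]
width: 77.7
```

Request:
move_arm(newtons=8, plan=[[0,0,0,0,0,4,45],[0,0,0,0,0,0,80],[0,0,0,0,0,0,110],[0,0,0,0,0,0,255],[0,0,0,0,0,0,255]])

```text
t: 41.38
eef_pos: [401.5, -177.1, 18.9]
tool_rot: [179.9, 0.0, 83.9]
contact_force: [-0.3, -0.4, 1.4]
width: 41.5
```

Request:
move_arm(plan=[[0,0,0,0,0,0,255],[0,0,0,0,0,0,255],[0,0,0,0,0,0,255],[0,0,0,0,0,0,255]])

```text
t: 41.88
eef_pos: [401.5, -177.1, 18.9]
tool_rot: [180.0, 0.0, 83.9]
contact_force: [-0.3, 0.5, 5.9]
width: 41.5
```

Request:
move_arm(plan=[[0,0,0,0,0,-8,255],[0,0,0,0,0,-25,255],[0,0,0,0,0,-40,255],[0,0,0,0,0,-45,255],[0,0,0,0,0,-25,255]])

```text
t: 42.5
eef_pos: [401.8, -177.2, 163.9]
tool_rot: [179.9, 0.1, 83.9]
contact_force: [-0.6, -0.6, -1.4]
width: 41.6
```

```bash
python3 go.py 567.1 -391 165 84
```

```text
t 42.5 pos [ 401.8 -177.2  163.9] rot [1.799e+02 1.000e-01 8.390e+01] w 41.6 F [-0.6 -0.6 -1.4] q [-39. -13. 121.   0.  72. -33.]
turn [ 0.1  0.1 -0.1] shift(now) [-195.1  187.    -0.3] shift(after turn) [-195.3  186.8   -1.1]
```

Request:
move_arm(plan=[[0,0,0,-15,14,0,255],[0,0,0,-24,23,0,255],[0,0,0,-28,27,0,255],[0,0,0,-28,27,0,255],[0,0,0,-28,27,0,255]])

```text
t: 43.12
eef_pos: [506.0, -312.4, 161.2]
tool_rot: [-180.0, -0.0, 83.9]
contact_force: [1.1, -0.2, 0.2]
width: 41.6
```

Request:
move_arm(plan=[[0,0,0,-28,27,0,255],[0,0,0,-24,23,0,255],[0,0,0,-14,13,0,255],[0,0,0,-6,5,0,255],[0,0,0,0,0,0,255]])

```text
t: 43.75
eef_pos: [565.3, -390.2, 161.1]
tool_rot: [-180.0, -0.0, 83.9]
contact_force: [-0.1, -0.2, -0.3]
width: 41.7
```

Request:
move_arm(plan=[[0,0,0,0,0,0,255],[0,0,0,0,0,0,255]])

```text
t: 44.0
eef_pos: [565.4, -389.8, 161.6]
tool_rot: [-180.0, -0.0, 84.0]
contact_force: [0.3, -0.6, -0.5]
width: 41.8
```

```bash
python3 go.py 567.1 -391 23 84;  python3 - <<'E'
from h import *
m=optics.camera_model("scene"); p,d=optics.camera("scene"); cv2.imwrite("pics/s14.png",cv2.resize(p[50:350,60:360,::-1],None,fx=2,fy=2))
x=proj(m,[567.1,-391,4]); print((x[0]-60)*2,(x[1]-50)*2)
m=optics.camera_model("wrist"); p,d=optics.camera("wrist"); cv2.imwrite("pics/w14.png",p[:,:,::-1])
P=cloud(m,d); s=(d>0)&(abs(P[...,2]-107)<4)&(np.hypot(P[...,0]-568,P[...,1]+295)<40); q=P[s]; print(len(q), q.mean(0) if len(q) else 0)
E
```

```text
t 44.0 pos [ 565.4 -389.8  161.6] rot [-180.   -0.   84.] w 41.8 F [ 0.3 -0.6 -0.5] q [-44.  21.  85.   0.  74. -38.]
turn [-0. -0. -0.] shift(now) [ -1.    1.9 138.6] shift(after turn) [ -1.    1.8 138.6]
196.79806020636607 282.2863763951435
2001 [ 569.11946187 -294.79939268  109.48889674]
```

View pics/s14.png

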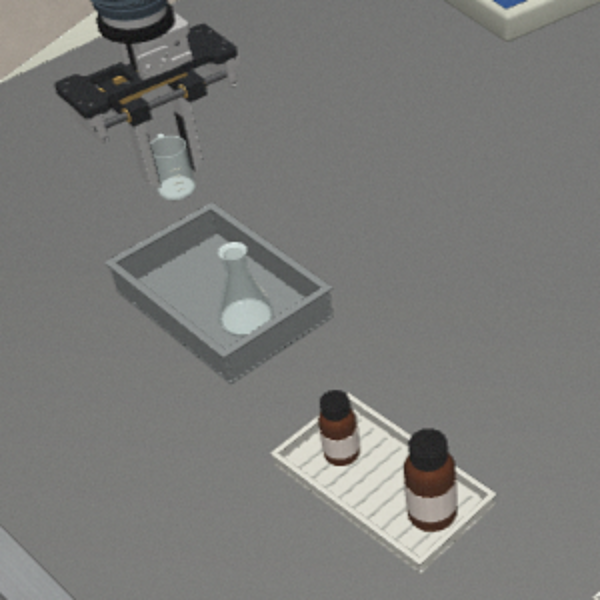

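View pics/w14.png

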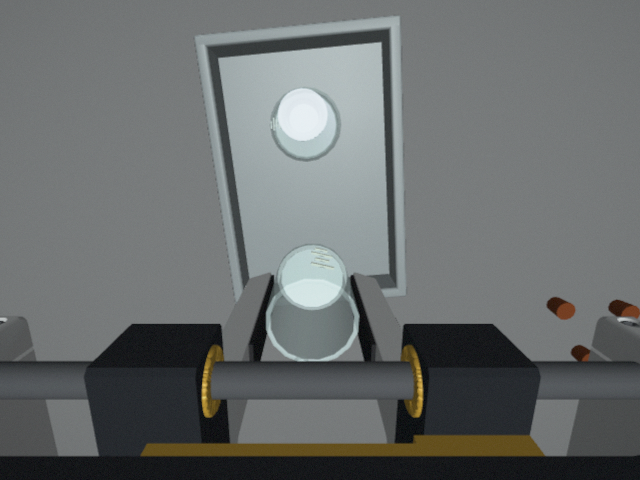

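Target (197,282) is the free half of the basin, and the beaker is upright. I'll descend.

Request:
move_arm(plan=[[0,0,0,-1,1.5,30,255],[0,0,0,0,0,35,255],[0,0,0,0,0,30,255],[0,0,0,0,0,20,255],[0,0,0,0,0,9,255]])

```text
t: 44.72
eef_pos: [566.7, -391.2, 36.4]
tool_rot: [-179.9, -0.0, 83.9]
contact_force: [0.7, 0.9, -0.4]
width: 41.4
```

Request:
move_arm(plan=[[0,0,0,0,0,2,255],[0,0,0,0,0,0,255],[0,0,0,0,0,0,255],[0,0,0,0,0,0,255]])

```text
t: 45.22
eef_pos: [567.3, -391.9, 36.2]
tool_rot: [179.9, 0.0, 83.9]
contact_force: [-0.6, -0.4, -0.7]
width: 41.4
```

Request:
move_arm(plan=[[0,0,0,0,0,5,255],[0,0,0,0,0,4,255],[0,0,0,0,0,2,255],[0,0,0,0,0,0,255],[0,0,0,0,0,0,255]])

```text
t: 45.85
eef_pos: [567.1, -391.6, 24.5]
tool_rot: [180.0, 0.0, 83.9]
contact_force: [-0.2, 0.3, 0.0]
width: 41.6
```

Request:
move_arm(plan=[[0,0,0,0,0,0.6,255],[0,0,0,0,0,0,255]])

```text
t: 46.1
eef_pos: [567.0, -391.6, 23.9]
tool_rot: [180.0, 0.0, 83.9]
contact_force: [0.6, -0.4, -0.5]
width: 41.6
```

Request:
move_arm(plan=[[0,0,0,0,0,0.5,255],[0,0,0,0,0,0,255]])

```text
t: 46.35
eef_pos: [567.0, -391.6, 23.3]
tool_rot: [-180.0, -0.0, 83.9]
contact_force: [0.3, 0.3, -0.6]
width: 41.8
```

Request:
move_arm(plan=[[0,0,0,0,0,0.4,255],[0,0,0,0,0,0,255]])

```text
t: 46.6
eef_pos: [567.0, -391.6, 23.0]
tool_rot: [180.0, 0.0, 83.9]
contact_force: [-0.5, -0.0, -0.6]
width: 41.9
```

Request:
move_arm(plan=[[0,0,0,0,0,0.4,255],[0,0,0,0,0,0,255]])

```text
t: 46.85
eef_pos: [567.0, -391.6, 22.9]
tool_rot: [-180.0, -0.0, 83.9]
contact_force: [-1.3, 0.9, 2.1]
width: 41.7
```

Request:
move_arm(plan=[[0,0,0,0,0,0.2,255],[0,0,0,0,0,0,255]])

```text
t: 47.1
eef_pos: [567.0, -391.6, 22.9]
tool_rot: [-180.0, 0.0, 83.9]
contact_force: [-1.9, 1.1, 4.8]
width: 42.0
```

Request:
move_arm(plan=[[0,0,0,0,0,-0.3,255],[0,0,0,0,0,0,125],[0,0,0,0,0,0,100],[0,0,0,0,0,0,78],[0,0,0,0,0,0,78]])

```text
t: 47.72
eef_pos: [567.0, -391.5, 22.5]
tool_rot: [-180.0, -0.0, 83.9]
contact_force: [0.2, -0.2, 0.4]
width: 65.0
```

Request:
move_arm(plan=[[0,0,0,0,0,0,78],[0,0,0,0,0,-8,78],[0,0,0,0,0,-25,78],[0,0,0,0,0,-50,78],[0,0,0,0,0,-60,78]])

```text
t: 48.35
eef_pos: [566.4, -391.0, 166.5]
tool_rot: [-179.9, -0.1, 83.9]
contact_force: [0.2, -0.7, -0.4]
width: 65.2
```

Request:
move_arm(plan=[[0,0,0,0,0,-40,78],[0,0,0,-40,0,0,78],[0,0,0,-40,0,0,78],[0,0,0,-20,0,0,78],[0,0,0,0,0,0,78]])

```text
t: 48.98
eef_pos: [556.1, -491.6, 205.5]
tool_rot: [-180.0, -0.0, 83.9]
contact_force: [-0.3, -0.6, -0.7]
width: 65.4
```

```bash
python3 - <<'E'
from h import *
m=optics.camera_model("scene"); p,d=optics.camera("scene"); cv2.imwrite("pics/s15.png",p[:,:,::-1])
P=cloud(m,d)
pt,dt=optics.camera("top"); cv2.imwrite("pics/t15.png",pt[:,:,::-1]); Q=cloud(optics.camera_model("top"),dt)
for k,(x,y,h) in dict(wide=(530,282,64),slim=(586,378,63),small=(630,-65,85),flask=(568,-295,109),beaker=(567,-391,62),big=(619.5,60,111),round=(336,277,106)).items():
    for n,A in (("s",P),("t",Q)):
        q=A[(np.hypot(A[...,0]-x,A[...,1]-y)<30)&(abs(A[...,2]-h)<4)]
        if len(q): c,r=cv2.minEnclosingCircle(q[:,:2].astype(np.float32)); print(k,n,len(q),np.round(c,1),round(r,1),"ztop",np.percentile(q[:,2],50).round(1))
        else: print(k,n,0)
s=bot.observe(); print(s["t"],s["eef_pos"],s["contact_force"])
E
```

```text
wide s 134 [529.9 281.5] 14.4 ztop 64.7
wide t 115 [528.8 280.9] 12.8 ztop 63.4
slim s 63 [585.2 377.3] 8.3 ztop 63.3
slim t 42 [584.2 377.9] 8.1 ztop 62.3
small s 141 [628.1 -64.3] 16.4 ztop 85.8
small t 174 [628.1 -65.7] 15.1 ztop 84.7
flask s 110 [ 568.  -295.6] 16.5 ztop 109.8
flask t 209 [ 567.9 -296.9] 16.4 ztop 108.6
beaker s 87 [ 565.4 -393.4] 25.3 ztop 61.7
beaker t 107 [ 562.9 -394.3] 23.9 ztop 61.4
big s 249 [620.3  59.9] 20.4 ztop 111.7
big t 281 [619.6  59. ] 19.0 ztop 110.6
round s 123 [336.5 276.8] 14.5 ztop 106.9
round t 162 [334.6 276.4] 13.7 ztop 106.1
49.075 [ 556.71302874 -489.96943582  205.49751079] [ 0.03152336  0.23029102 -0.80672874]
```

View pics/s15.png

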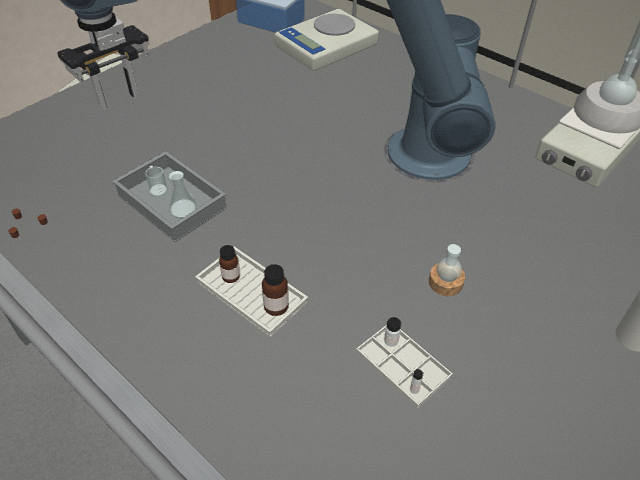

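View pics/t15.png

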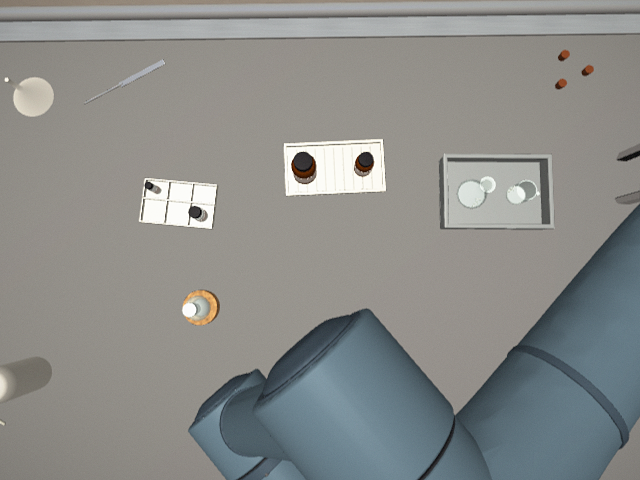

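The pictures show every piece standing upright in its place: slim vial (150,186), wide vial (196,212), bottles (303,167) and (364,163), flask (473,193) and beaker (521,191) in the top view. Nothing is touching the gripper, so I'll hand in.

```bash
python3 -c "
from station import bot
print(bot.job_done())"
```

```text
the job is handed in; nothing more can be done
None
```

The deck is cleared and the job was handed in at about 49 s. I worked in the order asked:

- **Wide vial:** in a large bay of the divided tray.
- **Slim vial:** in a small bay of the same tray.
- **Small amber bottle:** in the empty half of the spill tray.
- **Conical flask, then beaker:** in the basin, side by side along its length.

I lowered each piece in small steps until I felt light floor contact (about 4–5 N), then released it.

**Last checks:** the scene and top views both showed all five pieces upright, with their tops at the heights expected for standing on their tray floors. The big bottle and the round flask are within about 1 mm of where they started. The gripper was clear of everything.

**What disagreed:**
- The gripper read 29.7 mm on the flask's 26 mm neck, so the pads probably touched the rim or the taper. The flask hung upright and set down normally.
- The two cameras differed by up to 2.5 mm on the final positions (largest on the beaker). The bay and tray margins are several times larger.

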